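# Pack the serving boards in the caddy and snap the bar across

### The arm

A 7-joint arm with a two-finger parallel gripper is mounted at the origin on the work surface. World frame = base frame: x ahead of the robot, y to its left, z up, the work surface at z = 0. Lengths are in m, angles in rad, forces in N, time in s.
With the tool pointing down it reaches from about 0.4 to 0.925 m from the base axis. Payload 4.1 kg.
Tool frame: the origin (TCP) lies at the very end of the fingers, on their centre line; the grasp point (between the pads) lies 19 mm behind it; z points along the fingers, y is the line along which they close (so a half turn about z gives the same grasp; the last joint's range is limited). The gripper opens to 85 mm and grips with 20 to 120 N. Pads are 22 mm wide; open, the fingers measure 114 mm over their backs; the gripper's body (76 mm by 85 mm) begins 54 mm behind the grasp point. The pads swing forward as they close: fully open they stand 13 mm farther back than shut.
Start: joints at [1.131, 0.398, 0.045, 1.537, -0.019, 1.207, -0.051], TCP at [0.217, -0.613, 0.199] pointing down, gripper open.
Joint ranges: [-2.82, 2.82], [-0.49, 2.23], [-1.37, 1.46], [0, 2.46], [-1.36, 4.5], [0.23, 2], [-2.94, 2.94]. Speed limits (rad/s): [2.57, 2.57, 3.14, 3.14, 3.14, 3.14, 3.14].

### API

Orientations are given as a 3x3 rotation matrix whose columns are the frame's x, y, z axes.
In Python, from cell import ctrl, cams, spotter gives the robot as it stands.
- The arm moves only by the tool jog_arm, called after "Emit:" as a command line: name --pt "numbers of a row" for each row, then --argument value for the rest. Schema: {"type":"object","properties":{"ticks":{"type":"object","properties":{"rows":{"type":"array","items":{"type":"array","items":{"type":"number"},"minItems":7,"maxItems":7},"minItems":1,"maxItems":12}},"additionalProperties":false,"required":["rows"]},"clamp_n":{"type":"number"},"only":{"type":"string"},"quiet":{"type":"boolean"},"lines":{"type":"string"}},"required":["ticks"],"additionalProperties":false}. ticks is an object whose key "rows" holds a list of rows, 1 to 12 of them, each of 7 numbers: dx, dy, dz in shares of the most that a row can go, 1 being 62.5 mm, then a rotation vector rx, ry, rz in units of 0.2 rad, then the finger opening in m; each row shifts and turns the commanded pose from where the row before left it, along the tool's axes as they then stand; what a row does not reach is not made up. A row lasts 1/8 s, in which the tool goes at most 0.0625 m and 0.188 rad, less where a joint would pass 70% of its speed; a pose out of reach is approached as far as the arm can. The fingers move at their own pace and stop on an object; clamp_n is the grip in N (left out, the last holds). Time passes only in rows, so rows that do not move let the fingers close. The tool returns the time, the measured TCP pose, the force, the opening and the grip force at its end. only (a regular expression) keeps the lines of the reply that match it, lines (a string "A,B") keeps lines A to B, and quiet returns only ok. Input that does not fit is refused with a message, and nothing moves.
- ctrl.get_obs(): the state, without advancing time (a new reading comes with each control period).
- cams.snapshot(name): name is "scene" or "top" or "wrist"; returns (picture, depth): 480x640x3 uint8, blue, green, red; 480x640 float32, m along the optical axis (not along the pixel's ray), 0 where there is no reading.
- cams.calibration(name): a dict with "fx", "fy", "cx", "cy" (pixels), "T" (4x4, takes a point from camera to world coordinates); the wrist camera has in their place "T_tool_cam" (4x4, takes a point from camera to tool coordinates, whose origin is the TCP and whose axes are the flange's). Camera axes: x right, y up, looking along -z (the intrinsics and any distortion apply to the point x, -y, -z); pixel columns grow to the right and rows downward; lengths in m; the calibration is good to about 2 mm. A picture is of the moment at which its call begins: read the wrist's pose just before it. calibration takes no time and is no camera call.
- ctrl.close_job(): hands the job in; it is judged then, once.
Trained networks look in the newest picture that a camera, given by its name, has taken for a name from the list of things; names that differ only in an ending like _2 or _b are one class to them, and where a whole thing is asked for, a point or a joint stands for the part that bears it (a point fixed in the world has none). Each returns a list of dicts, best first, with "score" (0 to 1); they miss things now and then, are a little off and sometimes report something else, mostly with a low value. They report only what shows in the picture. A call takes as long as a camera call.
- spotter.masks_of(camera, label): "pixels" (480x640 bool, what is visible of it).
- spotter.landmark_of(camera, label): "centre" ([x, y, z] in m, in world coordinates, good to about 4 mm: a listed point, or the origin of a listed thing).
The state is a dict: "clock": time; "joint_positions": joint angles; "joint_velocities": joint speeds; "joint_torque": joint torques, N m; "tcp_pos": TCP position; "eef_rot": TCP orientation; "force": force on the tool from outside, world axes, zero at the start; "wrist_torque": the same for the moment, N m; "gripper_width": finger opening in m; "grasp_force": force on a finger pad.
Only numpy, scipy, OpenCV 4.12 (cv2) and the standard library are available. Lean on these libraries where they do the work, as an engineer would, in place of code of your own. Each camera call takes 0.05 s, during which the arm holds its last target. There are 200 camera calls.

### The job

Pull the retaining bar up out of the caddy's spring clips and set it down on the worktop clear of the caddy, then stack every serving board flat on the caddy's cork plinth as one square pile with edges flush, lengthwise along the caddy. Then press the bar back down between the two spring clips until it snaps fully home over the pile, and leave the mug, the jar and the bowl where they are.

Things in the scene. Friction and masses are not known exactly. Their poses are not given: they have to be found in the camera images.
- caddy: Dark wooden caddy fixed to the worktop. Origin: centre of its underside; x along its length, z up. Base 262 x 90 x 12 mm with a cork plinth of a board's footprint (140 x 60 mm), top 20 mm above the worktop. A notched post (50 mm wide, x = +-82 to +-92 mm) stands at each end, a leaf-spring clip just outside each post. The two long sides are open
- pile_base (a point): Centre of the top of the cork plinth, 20 mm above the worktop; axes as the caddy's. The pile of boards is centred over this point
- bar_seat (a point): Where the bar's middle is when seated: 107 mm above the worktop, over the plinth's centre; axes as the caddy's. The notches in the two end posts are 30 mm wide in y, open upward with flared mouths; their floors are 95 mm and their tops 129 mm above the worktop
- clip_a (a joint): Bent steel leaf-spring clip, 16 mm wide, at the caddy's +x end, top 136 mm above the worktop. 0 at rest (also with the bar snapped in), grows as its lip is pushed outward (rad). A bar end passing the lip, about 10 mm above the seated bar's middle, spreads it to about 0.05, going up or down; the bar takes 10 to 20 N to push in or pull out
- clip_b (a joint): The same clip at the caddy's -x end
- bar: Retaining bar of pale wood, 24 x 24 mm square, 184 mm long plus a white chamfered stud (cone, 18 to 8 mm across, 10 mm long) on each end: 204 mm overall, 0.09 kg. Origin at its middle; x along it, z up; either way round fits. It starts snapped into the caddy. Seated, its underside is 95 mm above the worktop, 5 mm above a pile of five boards
- board1: Flat oak serving board, 140 x 60 x 14 mm, about 0.085 kg, with a shallow hanging-hole mark near one end. Origin at its middle, 7 mm above its underside; x along its 140 mm length, z through its thickness (either face may be up). All boards are alike; three to five are present (None: absent)
- board2: Flat oak serving board, 140 x 60 x 14 mm, about 0.085 kg, with a shallow hanging-hole mark near one end. Origin at its middle, 7 mm above its underside; x along its 140 mm length, z through its thickness (either face may be up). All boards are alike; three to five are present (None: absent)
- board3: Flat oak serving board, 140 x 60 x 14 mm, about 0.085 kg, with a shallow hanging-hole mark near one end. Origin at its middle, 7 mm above its underside; x along its 140 mm length, z through its thickness (either face may be up). All boards are alike; three to five are present (None: absent)
- board4: Flat oak serving board, 140 x 60 x 14 mm, about 0.085 kg, with a shallow hanging-hole mark near one end. Origin at its middle, 7 mm above its underside; x along its 140 mm length, z through its thickness (either face may be up). All boards are alike; three to five are present (None: absent)
- board5: Flat oak serving board, 140 x 60 x 14 mm, about 0.085 kg, with a shallow hanging-hole mark near one end. Origin at its middle, 7 mm above its underside; x along its 140 mm length, z through its thickness (either face may be up). All boards are alike; three to five are present (None: absent)
- mug: White mug, 90 mm high, bystander; origin under its centre
- spice_jar: Spice jar, 52 mm across and 100 mm high, bystander; origin under its centre
- bowl: Blue bowl, 130 mm across, 55 mm high, bystander; origin under its centre

How it is judged:
By the outcome, as a careful person would: the job done as asked, in the order asked, and still so for the second after the job is handed in, with the robot touching nothing.
Of board1, board2, board3, board4, board5 only 3 to 5 are there at a start; the rules pass over those that are not, and their reading is None.
At some moment in a run one of board1, board2, board3, board4, board5 may be knocked a few centimetres aside while the robot is not near it.
Once in a run the grip may slacken for a moment while it holds something.
It also fails if it takes over 210 s, if anything falls off the work surface, if the arm or the gripper's body presses on something with over 40 N, if the wrist force passes 120 N, or if a joint passes its speed limit or range.

## Working session

There is one attempt and no reset: what is moved stays moved. The work goes in short steps, Python scripts to look and compute and a tool call to move; the robot and the scene stay as the last step left them, time stands still between calls to the robot, and variables do not carry over. Pictures are saved under pics/ and viewed, at most 14 in all, crops included, and the job is handed in when it is done.

```bash
ls; mkdir -p pics
```

Run:
```python
from cell import ctrl,cams,spotter
import cv2,numpy as np
o=ctrl.get_obs();print(o['clock'],o['tcp_pos'],o['eef_rot'],o['force'],o['gripper_width'])
for n in['scene','top']:
    p,d=cams.snapshot(n);cv2.imwrite(f'pics/{n}0.png',p);np.save(f'{n}0.npy',d)
    c=cams.calibration(n);print(n,c)
    for l in['caddy','pile_base','bar_seat','bar','board1','mug','spice_jar','bowl']:
        print(l,[(np.round(q['centre'],3).tolist(),round(q['score'],2)) for q in spotter.landmark_of(n,l)])
print(cams.calibration('wrist'))
```

```text
pics
0.0 [ 0.21701705 -0.61195059  0.19765319] [[ 9.42444132e-01  3.34362697e-01 -8.03461665e-04]
 [ 3.34363627e-01 -9.42442415e-01  1.80522332e-03]
 [-1.53617012e-04 -1.96997048e-03 -9.99998048e-01]] [ 0.04119509 -0.34035425  1.02403391] 0.08527465320688703
scene {'fx': 580.7370468158863, 'fy': 580.7370468158863, 'cx': 328.8064151370051, 'cy': 243.25124438426263, 'T': array([[ 0.73052529, -0.50900019,  0.45524894,  1.28671927],
       [ 0.6828733 ,  0.54850674, -0.48251881, -0.6667185 ],
       [-0.00410495,  0.66336955,  0.74828069,  1.27355116],
       [ 0.        ,  0.        ,  0.        ,  1.        ]])}
caddy [([0.563, 0.242, -0.004], 0.57)]
pile_base [([0.561, 0.248, 0.019], 0.72), ([0.759, -0.034, 0.001], 0.38), ([0.559, 0.245, 0.11], 0.2)]
bar_seat [([0.558, 0.248, 0.107], 0.85)]
bar [([0.37, 0.492, 0.002], 0.56)]
board1 [([0.664, -0.162, 0.007], 0.9), ([0.432, -0.334, 0.01], 0.89), ([0.556, -0.324, 0.008], 0.72), ([0.556, -0.145, 0.003], 0.72)]
mug [([0.75, 0.114, -0.003], 0.6), ([0.555, -0.324, 0.01], 0.47)]
spice_jar [([0.761, -0.032, 0.004], 0.73)]
bowl [([0.368, 0.492,
[... 540 characters left out ...]
[0.561, -0.325, 0.005], 0.86), ([0.558, -0.142, 0.005], 0.72), ([0.666, -0.157, 0.006], 0.71), ([0.43, -0.335, 0.008], 0.66)]
mug [([0.749, 0.11, -0.003], 0.8)]
spice_jar []
bowl [([0.371, 0.492, -0.003], 0.86), ([0.561, 0.244, -0.0], 0.72)]
{'fx': 388.64212730435065, 'fy': 388.64212730435065, 'cx': 321.4478909089264, 'cy': 241.6900459448963, 'T_tool_cam': array([[-9.27538975e-05,  9.58101521e-01,  2.86428816e-01,
         7.16582213e-02],
       [ 9.99999953e-01,  1.72898658e-04, -2.54515502e-04,
         9.85777320e-04],
       [-2.93374847e-04,  2.86428778e-01, -9.58101492e-01,
        -1.75069339e-01],
       [ 0.00000000e+00,  0.00000000e+00,  0.00000000e+00,
         1.00000000e+00]])}
```

View pics/top0.png

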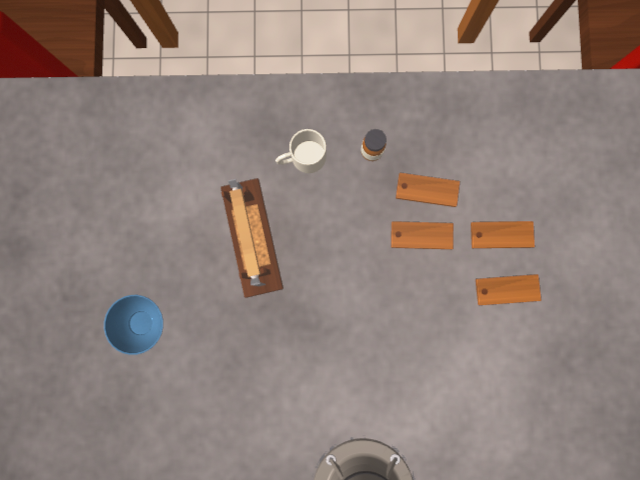

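View pics/scene0.png

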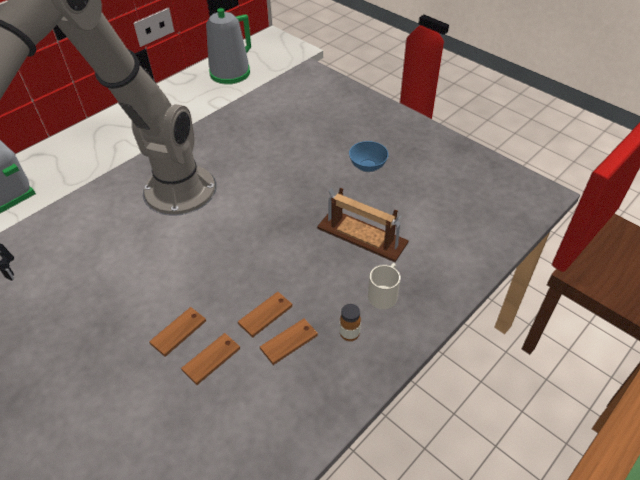

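Create h.py:
```python
from cell import ctrl,cams,spotter
import cv2,numpy as np
np.set_printoptions(precision=4,suppress=True)
def snap(n,save=None):
    o=ctrl.get_obs(); p,d=cams.snapshot(n); c=cams.calibration(n)
    if n=='wrist':
        T=np.eye(4);T[:3,:3]=o['eef_rot'];T[:3,3]=o['tcp_pos'];c['T']=T@c['T_tool_cam']
    if save: cv2.imwrite(f'pics/{save}.png',p)
    return p,d,c
def cloud(d,c):
    v,u=np.indices(d.shape)
    P=np.stack([(u-c['cx'])/c['fx']*d,-(v-c['cy'])/c['fy']*d,-d],-1)
    return P@c['T'][:3,:3].T+c['T'][:3,3]
def rect(xy):
    (cx,cy),(w,h),a=cv2.minAreaRect(xy.astype(np.float32)*1000)
    if w<h: w,h,a=h,w,a+90
    return np.array([cx,cy])/1000,w,h,(a+90)%180-90
def onplane(pix,c,z):
    "pixel list -> world xy at height z"
    pix=np.asarray(pix,float)
    r=np.stack([(pix[:,0]-c['cx'])/c['fx'],-(pix[:,1]-c['cy'])/c['fy'],-np.ones(len(pix))],-1)@c['T'][:3,:3].T
    t=(z-c['T'][2,3])/r[:,2]
    return (c['T'][:3,3]+r*t[:,None])[:,:2]
def objs(n,label,z,snapd=None,minscore=.5):
    p,d,c=snapd or snap(n); W=cloud(d,c); out=[]
    for m in spotter.masks_of(n,label):
        if m['score']<minscore: continue
        M=m['pixels']&(d>0)
        if M.sum()<50: continue
        zz=np.median(W[M][:,2])
        T=M&(abs(W[...,2]-zz)<.004)
        T=cv2.morphologyEx(T.astype(np.uint8),cv2.MORPH_OPEN,np.ones((3,3)))
        v,u=np.nonzero(T)
        if len(u)<50: continue
        # pixels of a flat top, cast on the plane z
        ctr,w,h,a=rect(onplane(np.c_[u,v],c,z if z else zz))
        out.append((m['score'],zz,ctr,w,h,a))
        print(n,label,'s%.2f z%.4f'%(m['score'],zz),ctr,'%.0fx%.0f yaw %.1f'%(w,h,a))
    return out
def go(pos,yaw=None):
    "needed shift in tool axes from the measured pose; yaw = world heading (deg) of tool x"
    o=ctrl.get_obs();R=o['eef_rot']
    print('t%.2f'%o['clock'],'tcp',o['tcp_pos'],'w%.4f'%o['gripper_width'],'F',o['force'])
    print(' d(tool) ',R.T@(np.asarray(pos)-o['tcp_pos']),'cur yaw %.1f'%np.degrees(np.arctan2(R[1,0],R[0,0])),'tilt',R[:,2])
    if yaw is not None:
        y=np.radians(yaw);x=np.array([np.cos(y),np.sin(y),0]);Rt=np.c_[x,np.cross([0,0,-1],x),[0,0,-1]]
        print(' rotvec(tool)',cv2.Rodrigues(R.T@Rt)[0].ravel())
```

Run:
```python
from h import *
for n in['top','scene']:
    s=snap(n); 
    objs(n,'board1',None,s); objs(n,'bar',None,s); objs(n,'caddy',None,s)
print(ctrl.get_obs()['joint_positions'])
```

```text
top board1 s0.96 z0.0137 [ 0.4338 -0.3345] 139x60 yaw -86.4
top board1 s0.95 z0.0135 [ 0.5581 -0.3278] 138x59 yaw 89.4
top board1 s0.89 z0.0132 [ 0.6634 -0.1604] 140x60 yaw 82.3
top board1 s0.76 z0.0134 [ 0.5586 -0.1449] 138x60 yaw 88.0
top bar s0.93 z0.1178 [0.557  0.2431] 181x25 yaw 12.6
top caddy s0.79 z0.0134 [0.5574 0.2427] 259x87 yaw 12.0
scene board1 s0.92 z0.0128 [ 0.5638 -0.1486] 140x62 yaw 86.9
scene board1 s0.83 z0.0132 [ 0.6679 -0.1631] 140x62 yaw 81.3
scene board1 s0.75 z0.0130 [ 0.4391 -0.3372] 139x64 yaw -86.3
scene board1 s0.65 z0.1160 [0.5385 0.2388] 106x27 yaw 14.6
scene board1 s0.60 z0.0132 [ 0.5628 -0.3287] 139x62 yaw -89.3
scene bar s0.72 z0.1159 [0.5187 0.2337] 65x27 yaw 14.6
scene bar s0.55 z0.0130 [ 0.5636 -0.1472] 140x62 yaw 87.0
scene caddy s0.60 z0.0168 [0.5594 0.248 ] 136x59 yaw 20.6
[ 1.131   0.3984  0.0451  1.5366 -0.0187  1.2069 -0.0507]
```

Run:
```python
from h import *
go([.55,-.3,.30]); go([.558,.246,.30],12.5)
```

```text
t1.30 tcp [ 0.2173 -0.6127  0.1987] w0.0853 F [ 0.2031 -0.3939 -0.3542]
 d(tool)  [ 0.4181 -0.1834 -0.1013] cur yaw 19.5 tilt [ 0.     -0.0001 -1.    ]
t1.30 tcp [ 0.2173 -0.6127  0.1987] w0.0853 F [ 0.2031 -0.3939 -0.3542]
 d(tool)  [ 0.6082 -0.6953 -0.1014] cur yaw 19.5 tilt [ 0.     -0.0001 -1.    ]
 rotvec(tool) [0.0001 0.     0.1227]
```

The manual's scale: shifts go in shares of 62.5 mm and turns go in units of 0.2 rad. Converting my numbers, 0.0525 m is 0.84, -0.023 m is -0.368.

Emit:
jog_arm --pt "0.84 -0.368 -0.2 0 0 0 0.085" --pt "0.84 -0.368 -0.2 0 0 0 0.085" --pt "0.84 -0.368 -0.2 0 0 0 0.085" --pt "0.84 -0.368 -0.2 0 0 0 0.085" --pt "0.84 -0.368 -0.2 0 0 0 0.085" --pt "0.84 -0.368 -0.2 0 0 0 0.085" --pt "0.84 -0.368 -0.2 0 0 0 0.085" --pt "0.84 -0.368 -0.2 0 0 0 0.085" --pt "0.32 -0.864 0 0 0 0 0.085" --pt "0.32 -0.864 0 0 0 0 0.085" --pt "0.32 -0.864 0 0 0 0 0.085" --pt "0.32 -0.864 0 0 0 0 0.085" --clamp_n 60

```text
refused: ticks: the value is not of type 'object' (schema: type "object"). Nothing was moved.
```

Nothing moved. I misread the format; it is an object with the rows under "rows". Resending.

Emit:
jog_arm --ticks '{"rows": [[0.84,-0.368,-0.2,0,0,0,0.085],[0.84,-0.368,-0.2,0,0,0,0.085],[0.84,-0.368,-0.2,0,0,0,0.085],[0.84,-0.368,-0.2,0,0,0,0.085],[0.84,-0.368,-0.2,0,0,0,0.085],[0.84,-0.368,-0.2,0,0,0,0.085],[0.84,-0.368,-0.2,0,0,0,0.085],[0.84,-0.368,-0.2,0,0,0,0.085],[0.32,-0.864,0,0,0,0,0.085],[0.32,-0.864,0,0,0,0,0.085],[0.32,-0.864,0,0,0,0,0.085],[0.32,-0.864,0,0,0,0,0.085]]}' --clamp_n 60

```text
clock: 2.8
tcp_pos: [0.5547, -0.0667, 0.2989]
eef_rot: [[0.942, 0.334, 0.001], [0.334, -0.942, -0.0], [0.001, 0.001, -1.0]]
force: [0.3, 0.3, 0.9]
gripper_width: 0.0851
grasp_force: 0.0
```

Run:
```python
from h import *
go([.558,.246,.30],12.5)
```

```text
t2.80 tcp [ 0.5547 -0.0667  0.2989] w0.0851 F [0.2974 0.2704 0.8547]
 d(tool)  [ 0.1076 -0.2936 -0.0012] cur yaw 19.5 tilt [ 0.0007 -0.0003 -1.    ]
 rotvec(tool) [ 0.0005 -0.0006  0.1226]
```

In the tool's units: -0.054 m is -0.864, -0.022 m is -0.352, 0.1226 rad is 0.613.

Emit:
jog_arm --ticks '{"rows": [[0.32,-0.864,0,0,0,0,0.085],[0.32,-0.864,0,0,0,0,0.085],[0.32,-0.864,0,0,0,0,0.085],[0.32,-0.864,0,0,0,0,0.085],[0.32,-0.864,0,0,0,0,0.085],[0.12,-0.352,0,0,0,0,0.085],[0,0,0,0,0,0.613,0.085],[0,0,0,0,0,0,0.085],[0,0,0,0,0,0,0.085]]}' --lines "1,2"

```text
clock: 3.92
tcp_pos: [0.5587, 0.242, 0.2987]
```

Run:
```python
from h import *
s=snap('wrist','w1'); objs('wrist','bar',None,s); objs('wrist','caddy',None,s)
for l in('bar','pile_base','caddy','bar_seat'): print(l,[(q['centre'],q['score']) for q in spotter.landmark_of('wrist',l)])
p,d,c=s; W=cloud(d,c)
# plinth cork & base plane, bar top, studs
for lo,hi in((.108,.125),(.017,.023),(.009,.0145)):
    M=(W[...,2]>lo)&(W[...,2]<hi)&(d>0)&(np.hypot(W[...,0]-.558,W[...,1]-.246)<.16)
    print(lo,M.sum(),np.median(W[M],0),rect(W[M][:,:2]))
go([.558,.246,.088],12.5)
```

```text
wrist bar s0.80 z0.1188 [0.5585 0.2433] 184x24 yaw 12.5
wrist bar s0.67 z0.0501 [ 0.7488 -0.0175] 45x16 yaw 27.7
wrist caddy s0.70 z0.0128 [0.5593 0.2434] 258x89 yaw 12.5
bar [([0.5583, 0.2452, 0.1074], 0.64)]
pile_base [([0.5557, 0.2454, 0.0165], 0.82)]
caddy [([0.5637, 0.2458, 0.0023], 0.94)]
bar_seat [([0.5573, 0.2453, 0.1046], 0.97), ([0.558, 0.2413, 0.0161], 0.74)]
0.108 5900 [0.5689 0.2453 0.1188] (array([0.558 , 0.2432]), 207.7130889892578, 50.91471862792969, 12.040937423706055)
0.017 3014 [0.5631 0.2379 0.0198] (array([0.5525, 0.2419]), 152.56500244140625, 60.091556549072266, 12.456716537475586)
0.009 6775 [0.5988 0.2524 0.0117] (array([0.559 , 0.2434]), 259.58154296875, 89.89579010009766, 12.480891227722168)
t4.28 tcp [0.5586 0.2424 0.2987] w0.0849 F [ 1.0015 -0.0491  0.2298]
 d(tool)  [ 0.0002 -0.0037  0.2107] cur yaw 12.5 tilt [ 0.0001 -0.0001 -1.    ]
 rotvec(tool) [ 0.0001 -0.0001 -0.    ]
```

View pics/w1.png

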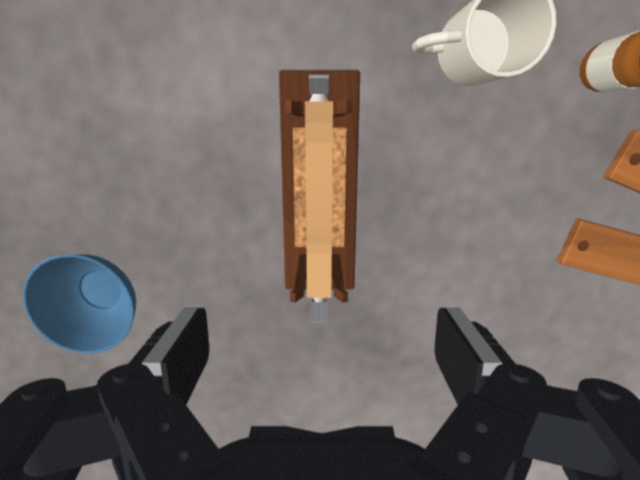

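In the tool's units: -0.001 m is -0.016, 0.06 m is 0.96.

Emit:
jog_arm --ticks '{"rows": [[0.008,-0.016,0.96,0,0,0,0.085],[0,0,0.96,0,0,0,0.085],[0,0,0.96,0,0,0,0.06],[0,0,0.464,0,0,0,0.05],[0,0,0,0,0,0,0],[0,0,0,0,0,0,0],[0,0,0,0,0,0,0],[0,0,0,0,0,0,0],[0,0,0,0,0,0,0],[0,0,0,0,0,0,0]]}' --clamp_n 80

```text
clock: 5.52
tcp_pos: [0.5589, 0.2437, 0.0899]
eef_rot: [[0.976, 0.217, 0.0], [0.217, -0.976, -0.0], [0.0, 0.0, -1.0]]
force: [-0.1, -0.3, 0.3]
gripper_width: -0.0003
grasp_force: 0.0
```

Run:
```python
from h import *
p,d,c=snap('wrist','w2'); q,_,_=snap('top'); cv2.imwrite('pics/w2.png',np.hstack([cv2.resize(p,(400,300)),cv2.resize(q[150:330,180:320],(400,300))]))
print([(q['centre'],q['score']) for q in spotter.landmark_of('top','bar')])
```

```text
[]
```

View pics/w2.png

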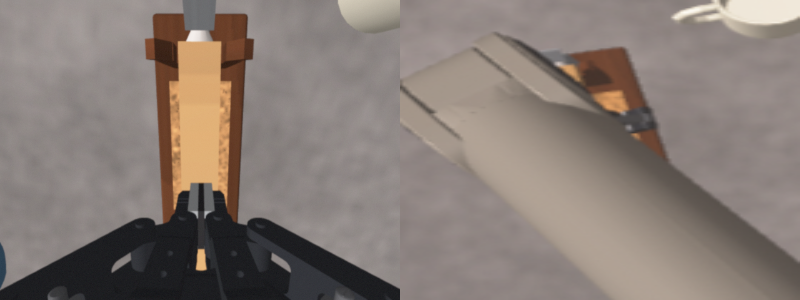

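Run:
```python
from h import *
p,d,c=snap('wrist'); W=cloud(d,c)
cv2.imwrite('pics/w3.png',cv2.resize(p[180:480,170:470],(600,600)))
for r in(100,200,260,290,310,330,360,400,430): print(r,W[r,[280,300,310,321,332,342,360]].round(3)[:,2], W[r,321].round(3))
s=snap('scene')[0]; cv2.imwrite('pics/s3.png',cv2.resize(s[130:290,280:440],(600,600)))
print(ctrl.get_obs())
```

```text
100 [0.096 0.12  0.119 0.119 0.118 0.118 0.096] [0.638 0.26  0.119]
200 [0.02  0.119 0.118 0.119 0.119 0.119 0.02 ] [0.603 0.252 0.119]
260 [0.019 0.118 0.119 0.119 0.119 0.119 0.02 ] [0.579 0.247 0.119]
290 [0.02  0.118 0.119 0.119 0.119 0.119 0.019] [0.567 0.244 0.119]
310 [0.02  0.134 0.14  0.142 0.141 0.134 0.021] [0.569 0.245 0.142]
330 [0.019 0.149 0.155 0.156 0.155 0.156 0.148] [0.569 0.245 0.156]
360 [0.174 0.172 0.173 0.159 0.173 0.173 0.174] [0.56  0.243 0.159]
400 [0.196 0.196 0.17  0.119 0.17  0.194 0.196] [0.515 0.233 0.119]
430 [0.204 0.196 0.176 0.119 0.177 0.196 0.204] [0.499 0.229 0.119]
{'clock': 5.775, 'joint_positions': array([-0.1499,  0.4551, -0.4336,  1.7419,  0.2223,  0.9934, -2.0193]), 'joint_velocities': array([ 0.0001, -0.0006,  0.0002, -0.0005, -0.0008, -0.0011,  0.0008]), 'joint_torque': array([  0.0028, -45.8572,  -4.0464, -22.2676,   0.0103,   0.0017,
         0.    ]), 'tcp_pos': array([0.5588, 0.2437, 0.0896]), 'eef_rot': array([[ 0.9763,  0.2165, -0.    ],
       [ 0.2165, -0.9763, -0.0001],
       [-0.0001,  0.0001, -1.    ]]), 'force': array([ 0.0845,  0.3508, -0.4142]), 'wrist_torque': array([-0.0278,  0.0158, -0.0041]), 'grasp_force': 0.0, 'gripper_width': 0.00010144364734798773}
```

View pics/s3.png

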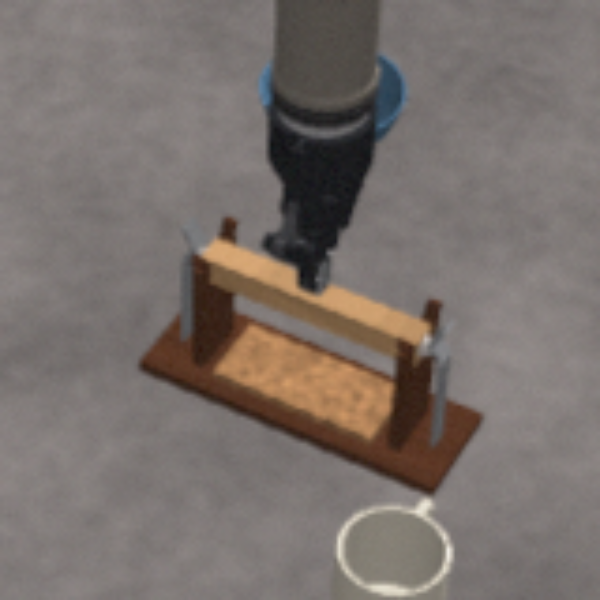

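Run:
```python
from h import *
p,d,c=snap('wrist'); W=cloud(d,c); o=ctrl.get_obs()
for r in range(288,316,2): print(r,((W[r,[305,315,327,336]]-o['tcp_pos'])@o['eef_rot']).round(3)[:,[0,2]].tolist())
```

```text
288 [[0.009, -0.03], [0.008, -0.028], [0.009, -0.03], [0.008, -0.029]]
290 [[0.008, -0.03], [0.008, -0.029], [0.007, -0.029], [0.008, -0.029]]
292 [[0.007, -0.03], [0.006, -0.028], [0.007, -0.029], [0.006, -0.028]]
294 [[0.01, -0.039], [0.01, -0.038], [0.01, -0.038], [0.01, -0.038]]
296 [[0.01, -0.04], [0.01, -0.04], [0.01, -0.04], [0.01, -0.041]]
298 [[0.01, -0.042], [0.01, -0.042], [0.01, -0.042], [0.01, -0.042]]
300 [[0.01, -0.043], [0.01, -0.043], [0.01, -0.043], [0.01, -0.044]]
302 [[0.01, -0.045], [0.01, -0.045], [0.01, -0.046], [0.009, -0.044]]
304 [[0.01, -0.047], [0.01, -0.047], [0.01, -0.047], [0.01, -0.047]]
306 [[0.01, -0.049], [0.01, -0.048], [0.01, -0.049], [0.01, -0.049]]
308 [[0.01, -0.05], [0.01, -0.05], [0.01, -0.05], [0.011, -0.051]]
310 [[0.01, -0.052], [0.01, -0.052], [0.01, -0.052], [0.01, -0.052]]
312 [[0.01, -0.053], [0.01, -0.053], [0.01, -0.053], [0.01, -0.054]]
314 [[0.01, -0.054], [0.01, -0.055], [0.01, -0.055], [0.01, -0.056]]
```

View pics/w3.png

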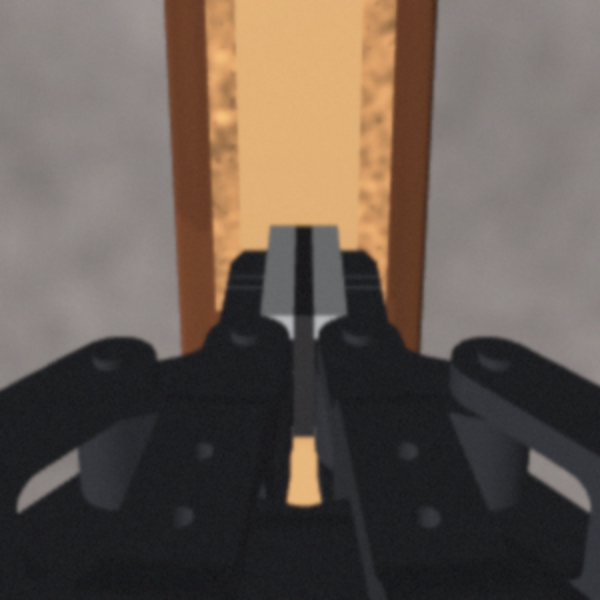

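The wrist view shows the closed pads ending just above the bar's top. Their front edge is at about row 293 of the full picture, and depth puts it 38 mm behind the reported TCP. So the real fingertips sit about 38 mm higher than the reported TCP, and I'll grasp with that offset.

Emit:
jog_arm --ticks '{"rows": [[0,0,0,0,0,0,0.085],[0,0,0,0,0,0,0.085],[0,0,0,0,0,0,0.085],[0,0,0,0,0,0,0.085],[0,0,0.192,0,0,0,0.085],[0,0,0.192,0,0,0,0.085],[0,0,0.192,0,0,0,0.06],[0,0,0,0,0,0,0],[0,0,0,0,0,0,0],[0,0,0,0,0,0,0],[0,0,0,0,0,0,0],[0,0,0,0,0,0,0]]}' --clamp_n 80

```text
clock: 7.32
tcp_pos: [0.5592, 0.2439, 0.0542]
eef_rot: [[0.976, 0.216, 0.001], [0.216, -0.976, 0.0], [0.001, -0.0, -1.0]]
force: [0.0, 0.1, 2.4]
gripper_width: 0.023
grasp_force: 78.6
```

Run:
```python
from h import *
p,d,c=snap('wrist'); W=cloud(d,c); o=ctrl.get_obs()
for r in range(286,318,4): print(r,((W[r,[290,300,315,327,340,350]]-o['tcp_pos'])@o['eef_rot']).round(3)[:,[0,2]].tolist())
```

```text
286 [[0.025, -0.065], [0.025, -0.065], [0.024, -0.064], [0.025, -0.065], [0.025, -0.065], [0.024, -0.064]]
290 [[0.023, -0.064], [0.024, -0.066], [0.023, -0.064], [0.024, -0.065], [0.023, -0.064], [0.023, -0.065]]
294 [[0.021, -0.064], [0.022, -0.064], [0.022, -0.065], [0.022, -0.064], [0.022, -0.065], [0.022, -0.065]]
298 [[0.02, -0.064], [0.021, -0.065], [0.02, -0.064], [0.021, -0.066], [0.021, -0.065], [0.021, -0.065]]
302 [[0.019, -0.064], [0.019, -0.064], [0.019, -0.064], [0.019, -0.064], [0.019, -0.064], [0.019, -0.065]]
306 [[0.018, -0.065], [0.018, -0.065], [0.018, -0.065], [0.018, -0.065], [0.017, -0.064], [0.018, -0.064]]
310 [[0.016, -0.064], [0.017, -0.066], [0.016, -0.064], [0.016, -0.064], [0.017, -0.065], [0.016, -0.065]]
314 [[0.015, -0.065], [0.015, -0.065], [0.015, -0.065], [0.015, -0.064], [0.015, -0.065], [0.015, -0.064]]
```

In the tool's units: -0.03 m is -0.48, -0.02 m is -0.32.

Emit:
jog_arm --ticks '{"rows": [[0,0,-0.08,0,0,0,0],[0,0,-0.08,0,0,0,0],[0,0,-0.08,0,0,0,0],[0,0,-0.08,0,0,0,0],[0,0,-0.16,0,0,0,0],[0,0,-0.32,0,0,0,0],[0,0,-0.48,0,0,0,0],[0,0,-0.48,0,0,0,0]]}' --clamp_n 80

```text
clock: 8.38
tcp_pos: [0.5589, 0.2442, 0.1664]
eef_rot: [[0.976, 0.217, 0.001], [0.217, -0.976, 0.001], [0.001, -0.0, -1.0]]
force: [0.2, -0.1, -0.3]
gripper_width: 0.0226
grasp_force: 82.0
```

Run:
```python
from h import *
s=snap('wrist'); objs('wrist','bar',None,s,.3); objs('wrist','caddy',None,s)
p,d,c=s; W=cloud(d,c); o=ctrl.get_obs(); print((o['tcp_pos']))
L=(W-o['tcp_pos'])@o['eef_rot']
M=(d>0)&(abs(L[...,1])<.03)&(L[...,0]>.02)&(W[...,2]>.15)&(L[...,2]>-.1)
print(M.sum(),np.median(L[M],0),rect(L[M][:,:2]),L[M].min(0),L[M].max(0))
```

```text
wrist caddy s0.87 z0.0117 [0.5859 0.2495] 205x89 yaw 12.5
[0.5603 0.2449 0.167 ]
23081 [ 0.0625  0.0016 -0.0649] (array([0.0602, 0.0015]), 80.327392578125, 24.244590759277344, 0.058131881058216095) [ 0.02   -0.0106 -0.0679] [ 0.1003  0.0137 -0.0532]
```

In the tool's units: 0.04 m is 0.64, 0.05 m is 0.8.

Emit:
jog_arm --ticks '{"rows": [[-0.512,0.64,0,0,0,0,0],[-0.512,0.64,0,0,0,0,0],[-0.512,0.64,0,0,0,0,0],[-0.512,0.64,0,0,0,0,0],[0,0,0.8,0,0,0,0],[0,0,0.8,0,0,0,0],[0,0,0.8,0,0,0,0],[0,0,0.48,0,0,0,0],[0,0,0.24,0,0,0,0],[0,0,0,0,0,0,0],[0,0,0,0,0,0,0]]}' --clamp_n 80

```text
clock: 9.9
tcp_pos: [0.4691, 0.06, -0.0308]
eef_rot: [[0.976, 0.217, 0.001], [0.217, -0.976, 0.0], [0.001, 0.0, -1.0]]
force: [-0.4, 0.5, -0.5]
gripper_width: 0.0229
grasp_force: 82.2
```

Creep down, watching for contact, then release.

In the tool's units: 0.003 m is 0.048, 0.002 m is 0.032.

Emit:
jog_arm --ticks '{"rows": [[0,0,0.048,0,0,0,0],[0,0,0.032,0,0,0,0],[0,0,0,0,0,0,0]]}'

```text
clock: 10.28
tcp_pos: [0.4694, 0.0598, -0.0325]
eef_rot: [[0.976, 0.216, 0.001], [0.216, -0.976, -0.002], [0.001, 0.002, -1.0]]
force: [-10.1, -1.3, 37.1]
gripper_width: 0.0229
grasp_force: 103.6
```

Emit:
jog_arm --ticks '{"rows": [[0,0,0.016,0,0,0,0],[0,0,0.016,0,0,0,0],[0,0,0,0,0,0,0]]}'

```text
clock: 10.65
tcp_pos: [0.4694, 0.0597, -0.0327]
eef_rot: [[0.976, 0.216, 0.001], [0.216, -0.976, -0.003], [-0.0, 0.003, -1.0]]
force: [-16.1, -2.1, 56.4]
gripper_width: 0.023
grasp_force: 115.3
```

Emit:
jog_arm --ticks '{"rows": [[0,0,-0.048,0,0,0,0],[0,0,-0.016,0,0,0,0],[0,0,0,0,0,0,0.026],[0,0,0,0,0,0,0.03],[0,0,0,0,0,0,0.05],[0,0,0,0,0,0,0.085],[0,0,0,0,0,0,0.085],[0,0,-0.48,0,0,0,0.085],[0,0,-0.96,0,0,0,0.085],[0,0,-0.96,0,0,0,0.085],[0,0,-0.96,0,0,0,0.085],[0,0,-0.96,0,0,0,0.085]]}'

```text
clock: 12.15
tcp_pos: [0.468, 0.0598, 0.2376]
eef_rot: [[0.976, 0.217, 0.0], [0.217, -0.976, -0.0], [0.0, 0.0, -1.0]]
force: [1.7, 0.5, 0.4]
gripper_width: 0.0853
grasp_force: 0.0
```

Run:
```python
from h import *
s=snap('wrist'); objs('wrist','bar',None,s,.3); objs('wrist','caddy',None,s)
p,d,c=s; W=cloud(d,c)
for lo,hi in((.017,.023),(.009,.0145)):
    M=(W[...,2]>lo)&(W[...,2]<hi)&(d>0)&(np.hypot(W[...,0]-.559,W[...,1]-.243)<.14)
    print(lo,M.sum(),np.median(W[M],0),rect(W[M][:,:2]))
go([.558,-.145,.25],90)
```

```text
wrist bar s0.84 z0.0238 [0.4699 0.0587] 183x24 yaw 12.5
wrist bar s0.37 z0.0138 [ 0.6628 -0.1584] 137x61 yaw 80.8
wrist caddy s0.80 z0.0191 [0.5288 0.2361] 163x62 yaw 12.4
0.017 9155 [0.5534 0.2414 0.0198] (array([0.5289, 0.2369]), 163.26292419433594, 61.45174789428711, 12.34660816192627)
0.009 7521 [0.496  0.2123 0.0117] (array([0.521 , 0.2346]), 183.3075714111328, 90.13705444335938, 12.412057876586914)
t12.30 tcp [0.4708 0.0603 0.2391] w0.0851 F [ 0.2935  0.235  -1.1311]
 d(tool)  [ 0.0408  0.2194 -0.0103] cur yaw 12.5 tilt [ 0.0077  0.0004 -1.    ]
 rotvec(tool) [ 0.0063 -0.0055 -1.3527]
```

Emit:
jog_arm --ticks '{"rows": [[0.16,0.88,0,0,0,0,0.085],[0.16,0.88,0,0,0,0,0.085],[0.16,0.88,0,0,0,0,0.085],[0.16,0.88,0,0,0,0,0.085],[0,0,0,0,0,-0.94,0.085],[0,0,0,0,0,-0.94,0.085],[0,0,0,0,0,-0.94,0.085],[0,0,0,0,0,-0.94,0.085],[0,0,0,0,0,-0.94,0.085],[0,0,0,0,0,-0.94,0.085],[0,0,0,0,0,-0.94,0.085],[0,0,0,0,0,0,0.085]]}' --clamp_n 60

```text
clock: 13.8
tcp_pos: [0.5542, -0.1461, 0.2339]
eef_rot: [[0.042, 0.999, -0.003], [0.999, -0.042, 0.001], [0.001, -0.003, -1.0]]
force: [0.3, 1.1, -0.7]
gripper_width: 0.0849
grasp_force: 0.0
```

Run:
```python
from h import *
s=snap('wrist','w4'); objs('wrist','board1',None,s)
go([.558,-.145,.25],88)
```

```text
wrist board1 s0.83 z0.0139 [ 0.5576 -0.3264] 141x60 yaw -89.9
wrist board1 s0.80 z0.0138 [ 0.6627 -0.1608] 139x60 yaw 80.9
wrist board1 s0.75 z0.0138 [ 0.5584 -0.1453] 139x60 yaw 87.7
wrist board1 s0.71 z0.0138 [ 0.4343 -0.3333] 141x60 yaw -86.8
t13.90 tcp [ 0.5545 -0.1462  0.2345] w0.0848 F [-1.7376  0.4149 -0.392 ]
 d(tool)  [ 0.0014  0.0034 -0.0155] cur yaw 87.5 tilt [-0.002   0.0005 -1.    ]
 rotvec(tool) [-0.002  -0.0004 -0.008 ]
```

In the tool's units: 0.06 m is 0.96, 0.001 m is 0.016.

Emit:
jog_arm --ticks '{"rows": [[0.016,0.064,0.96,0,0,0,0.085],[0,0,0.96,0,0,0,0.085],[0,0,0.96,0,0,0,0.085],[0,0,0.8,0,0,0,0.085],[0,0,0.48,0,0,0,0.085],[0,0,0.152,0,0,0,0.085],[0,0,0,0,0,0,0.085]]}' --clamp_n 70

```text
clock: 14.78
tcp_pos: [0.5593, -0.1454, -0.0338]
eef_rot: [[0.041, 0.999, -0.0], [0.999, -0.041, -0.0], [-0.0, -0.0, -1.0]]
force: [-0.1, 1.2, 0.2]
gripper_width: 0.0852
grasp_force: 0.0
```

Emit:
jog_arm --ticks '{"rows": [[0,0,0,0,0,0,0.05],[0,0,0,0,0,0,0.05],[0,0,0,0,0,0,0.05],[0,0,0,0,0,0,0.05]]}'

```text
clock: 15.28
tcp_pos: [0.5611, -0.1459, -0.0316]
eef_rot: [[0.04, 0.999, 0.004], [0.999, -0.04, -0.001], [-0.001, 0.004, -1.0]]
force: [0.1, 0.4, 6.2]
gripper_width: 0.0577
grasp_force: 75.4
```

Add to h.py:
```python
CAD=np.array([.559,.2434]);CYAW=12.48
def held(h=None):
    "pose in the tool frame of what is held: top face of a board"
    s=snap('wrist');p,d,c=s;W=cloud(d,c);o=ctrl.get_obs()
    L=(W-o['tcp_pos'])@o['eef_rot']
    M=(d>0)&(abs(L[...,1])<.06)&(abs(L[...,0])<.1)&(L[...,2]>-.06)&(L[...,2]<-.02)&(L[...,0]>.015)
    z=np.median(L[M][:,2]);M&=abs(L[...,2]-z)<.004
    M=cv2.morphologyEx(M.astype(np.uint8),cv2.MORPH_OPEN,np.ones((3,3)))>0
    P=L[M];ctr,w,h,a=rect(P[:,:2]);xm=np.percentile(P[:,0],99.7)
    print('held top z %.4f'%z,'seen',ctr,'%.0fx%.0f yaw %.2f'%(w,h,a),'far end x',ctr[0]+w/2000)
    return ctr,w,a,z,o
```

```text
(no output)
```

Emit:
jog_arm --ticks '{"rows": [[0,0,-0.8,0,0,0,0.05],[0,0,-0.96,0,0,0,0.05],[0,0,-0.96,0,0,0,0.05],[0,0,-0.96,0,0,0,0.05],[0,0,-0.8,0,0,0,0.05],[0,0,0,0,0,0,0.05]]}'

```text
clock: 16.02
tcp_pos: [0.5622, -0.1457, 0.252]
eef_rot: [[0.04, 0.999, 0.011], [0.999, -0.04, -0.003], [-0.003, 0.011, -1.0]]
force: [0.2, 0.6, -1.1]
gripper_width: 0.058
grasp_force: 75.7
```

Run:
```python
from h import *
held(); go([.559,.2434,.248],12.5)
s=snap('wrist','w5')
```

```text
held top z -0.0486 seen [0.0427 0.0009] 60x55 yaw 89.98 far end x 0.07288436698913575
t16.07 tcp [ 0.5603 -0.1456  0.2488] w0.0577 F [-0.0967 -0.6734 -1.0698]
 d(tool)  [ 0.3886 -0.0169  0.0001] cur yaw 87.7 tilt [ 0.0049 -0.0018 -1.    ]
 rotvec(tool) [ 0.0053 -0.0019  1.3124]
```

View pics/w5.png

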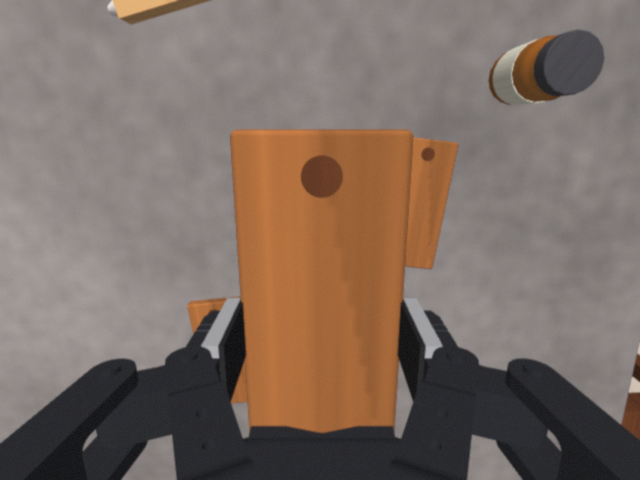

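Add to h.py:
```python
def held(z=None):
    s=snap('wrist');p,d,c=s;W=cloud(d,c);o=ctrl.get_obs()
    R=o['eef_rot'];L=(W-o['tcp_pos'])@R
    M=(d>0)&(abs(L[...,1])<.05)&(L[...,2]>-.06)&(L[...,2]<-.03)&(L[...,0]>.02)
    z=z or np.median(L[M][:,2]); M=(M&(abs(L[...,2]-z)<.006))
    M=cv2.morphologyEx(M.astype(np.uint8),cv2.MORPH_OPEN,np.ones((5,5)))>0
    ct=dict(c);ct['T']=c['T_tool_cam']
    cols=[u for u in range(640) if M[:,u].sum()>60]; cols=cols[8:-8]
    P=onplane([[u,np.nonzero(M[:,u])[0].min()-.5] for u in cols],ct,z)
    rows=[v for v in range(480) if M[v].sum()>100][8:60]
    A=onplane([[np.nonzero(M[v])[0].min()-.5,v] for v in rows],ct,z);B=onplane([[np.nonzero(M[v])[0].max()+.5,v] for v in rows],ct,z)
    k=np.polyfit(P[:,1],P[:,0],1)
    print('held top z %.4f far end x %.4f -> centre x %.4f; sides y %.4f %.4f -> %.4f; yaw(from end) %.2f'%(z,np.median(P[:,0]),np.median(P[:,0])-.07,np.median(A[:,1]),np.median(B[:,1]),(np.median(A[:,1])+np.median(B[:,1]))/2,np.degrees(-k[0])), 'yaw(sides) %.2f'%np.degrees(np.polyfit((A+B)[:,0]/2,(A+B)[:,1]/2,1)[0]))
```

```text
(no output)
```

Emit:
jog_arm --ticks '{"rows": [[0.888,-0.0384,0,0,0,0,0.05],[0.888,-0.0384,0,0,0,0,0.05],[0.888,-0.0384,0,0,0,0,0.05],[0.888,-0.0384,0,0,0,0,0.05],[0.888,-0.0384,0,0,0,0,0.05],[0.888,-0.0384,0,0,0,0,0.05],[0.888,-0.0384,0,0,0,0,0.05],[0,0,0,0,0,0.9375,0.05],[0,0,0,0,0,0.9375,0.05],[0,0,0,0,0,0.9375,0.05],[0,0,0,0,0,0.9375,0.05],[0,0,0,0,0,0.9375,0.05]]}' --lines "1,2"

```text
clock: 17.62
tcp_pos: [0.5566, 0.2426, 0.2435]
```

Emit:
jog_arm --ticks '{"rows": [[0,0,0,0,0,0.9375,0.05],[0,0,0,0,0,0.9375,0.05],[0,0,0,0,0,0,0.05],[0,0,0,0,0,0,0.05]]}'

```text
clock: 18.12
tcp_pos: [0.5573, 0.2431, 0.2449]
eef_rot: [[0.976, 0.219, -0.002], [0.219, -0.976, -0.001], [-0.002, 0.001, -1.0]]
force: [-0.5, 0.0, -1.2]
gripper_width: 0.0582
grasp_force: 75.6
```

Run:
```python
from h import *
held(); go([.559,.2434,-.010],12.48); print(ctrl.get_obs()['joint_positions'])
```

```text
held top z -0.0450 far end x 0.0706 -> centre x 0.0006; sides y -0.0285 0.0308 -> 0.0011; yaw(from end) -0.44 yaw(sides) -0.02
t18.18 tcp [0.5575 0.2432 0.2452] w0.0577 F [ 0.0388  0.7221 -0.8893]
 d(tool)  [0.002  0.     0.2552] cur yaw 12.6 tilt [-0.0015 -0.0007 -1.    ]
 rotvec(tool) [0.0004 0.0016 0.0027]
[-0.1589  0.3155 -0.4147  1.5676  0.1304  1.2876 -1.9424]
```

The manual's scale: shifts go in shares of 62.5 mm and turns go in units of 0.2 rad. Converting my numbers, 0.05 m is 0.8, 0.03 m is 0.48, 0.002 rad is 0.01.

Emit:
jog_arm --ticks '{"rows": [[0.0144,-0.0144,0.8,0,0,0.01,0.05],[0,0,0.8,0,0,0,0.05],[0,0,0.8,0,0,0,0.05],[0,0,0.48,0,0,0,0.05],[0,0,0.48,0,0,0,0.05],[0,0,0,0,0,0,0.05],[0,0,0,0,0,0,0.05]]}'

```text
clock: 19.05
tcp_pos: [0.5595, 0.245, 0.0373]
eef_rot: [[0.977, 0.215, 0.002], [0.215, -0.977, 0.001], [0.002, -0.001, -1.0]]
force: [-0.1, 0.6, -0.9]
gripper_width: 0.0577
grasp_force: 75.6
```

Run:
```python
from h import *
go([.5582,.2443,-.011],12.48)
```

```text
t19.05 tcp [0.5595 0.245  0.0373] w0.0577 F [-0.0502  0.6008 -0.9146]
 d(tool)  [-0.0015  0.0004  0.0483] cur yaw 12.4 tilt [ 0.0015  0.0009 -1.    ]
 rotvec(tool) [-0.0005 -0.0017 -0.001 ]
```

Add to h.py:
```python
def avg(n=8):
    X=[]
    for i in range(n): cams.snapshot('wrist'); X.append(ctrl.get_obs()['tcp_pos'])
    X=np.array(X);print('mean',X.mean(0),'std',X.std(0));return X.mean(0)
```

Run:
```python
from h import *
m=avg();R=ctrl.get_obs()['eef_rot'];print(R.T@(np.array([.5582,.2443,-.011])-m))
```

```text
mean [0.5595 0.2449 0.0374] std [0.0004 0.0002 0.0004]
[-0.0014  0.0003  0.0484]
```

In the tool's units: -0.0014 m is -0.0224, 0.0003 m is 0.0048.

Emit:
jog_arm --ticks '{"rows": [[-0.0224,0.0048,0.32,0,0,0,0.05],[0,0,0.24,0,0,0,0.05],[0,0,0.128,0,0,0,0.05],[0,0,0,0,0,0,0.05]]}'

```text
clock: 19.95
tcp_pos: [0.5565, 0.2435, -0.0081]
eef_rot: [[0.977, 0.215, -0.002], [0.215, -0.977, -0.001], [-0.002, 0.0, -1.0]]
force: [0.4, 0.4, -0.4]
gripper_width: 0.0578
grasp_force: 75.6
```

Emit:
jog_arm --ticks '{"rows": [[0,0,0.032,0,0,0,0.05],[0,0,0.032,0,0,0,0.05],[0,0,0,0,0,0,0.05]]}'

```text
clock: 20.32
tcp_pos: [0.5575, 0.2439, -0.0107]
eef_rot: [[0.977, 0.215, 0.0], [0.215, -0.977, -0.0], [0.0, 0.0, -1.0]]
force: [-0.2, -0.2, -0.4]
gripper_width: 0.0582
grasp_force: 75.6
```

Run:
```python
from h import *
m=avg(4)
```

```text
mean [ 0.5575  0.2439 -0.0106] std [0. 0. 0.]
```

In the tool's units: 0.001 m is 0.016, 0.0006 m is 0.0096.

Emit:
jog_arm --ticks '{"rows": [[0.0096,-0.0032,0.016,0,0,0,0.05],[0,0,0.016,0,0,0,0.05],[0,0,0,0,0,0,0.05]]}'

```text
clock: 20.9
tcp_pos: [0.5579, 0.2441, -0.0116]
eef_rot: [[0.977, 0.215, 0.0], [0.215, -0.977, -0.001], [-0.0, 0.001, -1.0]]
force: [-3.3, -1.6, 7.6]
gripper_width: 0.0576
grasp_force: 76.5
```

Run:
```python
from h import *
m=avg(4); print(ctrl.get_obs()['force'])
```

```text
mean [ 0.5579  0.2441 -0.0116] std [0. 0. 0.]
[-2.4084 -2.0345  8.6535]
```

Emit:
jog_arm --ticks '{"rows": [[0,0,-0.016,0,0,0,0.06],[0,0,0,0,0,0,0.065],[0,0,0,0,0,0,0.085],[0,0,0,0,0,0,0.085],[0,0,-0.48,0,0,0,0.085],[0,0,-0.8,0,0,0,0.085],[0,0,-0.96,0,0,0,0.085],[0,0,-0.96,0,0,0,0.085],[0,0,-0.8,0,0,0,0.085],[0,0,0,0,0,0,0.085],[0,0,0,0,0,0,0.085]]}' --lines "1,2"

```text
clock: 22.48
tcp_pos: [0.5574, 0.2438, 0.2374]
```

Add to h.py:
```python
def pile(n='wrist',name=None,ztop=.034):
    s=snap(n,name);p,d,c=s;W=cloud(d,c)
    near=np.hypot(W[...,0]-CAD[0],W[...,1]-CAD[1])<.16
    for z in(ztop,.012):
        M=near&(d>0)&(abs(W[...,2]-z)<.0035)
        M=cv2.morphologyEx(M.astype(np.uint8),cv2.MORPH_OPEN,np.ones((3,3)))
        v,u=np.nonzero(M);ctr,w,h,a=rect(onplane(np.c_[u,v],c,z));y=np.radians(CYAW)
        e=np.array([[np.cos(y),np.sin(y)],[-np.sin(y),np.cos(y)]])@(ctr-CAD)
        print('z',z,np.median(W[M>0][:,2]),ctr,'%.1fx%.1f yaw %.2f'%(w,h,a),'in caddy axes',e)
```

Run:
```python
from h import *
pile(name='w6'); pile('top')
for n in('top',): objs(n,'board1',None)
m=avg(2); go([.6629,-.1608,.24],81)
```

```text
z 0.034 0.033787899123057796 [0.5597 0.2433] 137.9x59.6 yaw 12.39 in caddy axes [ 0.0007 -0.0002]
z 0.012 0.0117308206897625 [0.5715 0.1884] 259.6x202.0 yaw 12.45 in caddy axes [ 0.0003 -0.0564]
z 0.034 0.03358402883938383 [0.5567 0.2228] 60.2x18.4 yaw 28.94 in caddy axes [-0.0067 -0.0196]
z 0.012 0.011577249824861635 [0.6002 0.2175] 196.7x67.2 yaw 30.56 in caddy axes [ 0.0346 -0.0342]
top board1 s0.87 z0.0139 [ 0.4338 -0.3338] 139x59 yaw -86.3
top board1 s0.75 z0.0135 [ 0.5581 -0.3276] 138x59 yaw 89.4
top board1 s0.65 z0.0332 [0.5544 0.2264] 63x29 yaw 13.2
top board1 s0.60 z0.0133 [ 0.6635 -0.1606] 140x60 yaw 81.4
mean [0.5573 0.2439 0.2367] std [0.0001 0.     0.0002]
t22.77 tcp [0.5574 0.2439 0.2369] w0.0850 F [-0.1295  0.3799  0.0245]
 d(tool)  [ 0.0162  0.4179 -0.0029] cur yaw 12.4 tilt [-0.002  -0.0009 -1.    ]
 rotvec(tool) [-0.0009  0.0022 -1.1974]
```

View pics/w6.png

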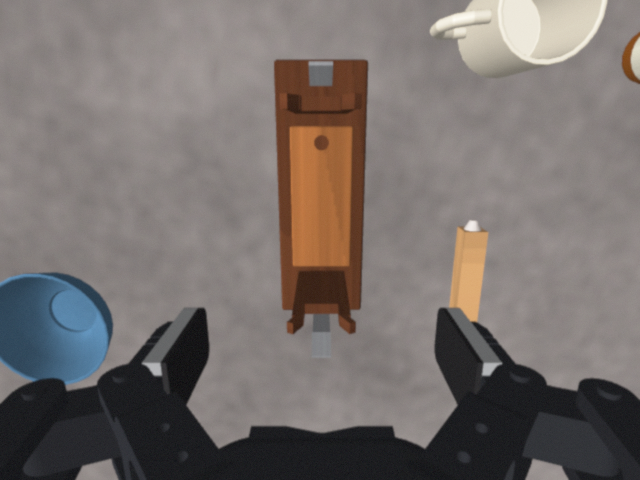

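In the tool's units: 0.0597 m is 0.9552, 0.0023 m is 0.0368, -0.188 rad is -0.94.

Emit:
jog_arm --ticks '{"rows": [[0.0368,0.9552,0,0,0,0,0.085],[0.0368,0.9552,0,0,0,0,0.085],[0.0368,0.9552,0,0,0,0,0.085],[0.0368,0.9552,0,0,0,0,0.085],[0.0368,0.9552,0,0,0,0,0.085],[0.0368,0.9552,0,0,0,0,0.085],[0.0368,0.9552,0,0,0,0,0.085],[0,0,0,0,0,-0.94,0.085],[0,0,0,0,0,-0.94,0.085],[0,0,0,0,0,-0.94,0.085],[0,0,0,0,0,-0.94,0.085],[0,0,0,0,0,-0.94,0.085]]}' --lines "1,1"

```text
clock: 24.28
```

Emit:
jog_arm --ticks '{"rows": [[0,0,0,0,0,-0.94,0.085],[0,0,0,0,0,-0.35,0.085],[0,0,0,0,0,0,0.085],[0,0,0,0,0,0,0.085]]}' --lines "1,2"

```text
clock: 24.78
tcp_pos: [0.6632, -0.1606, 0.2378]
```

```bash
python3 - <<'E'
from h import *
r=objs('wrist','board1',None); avg(2)
b=min(r,key=lambda q:np.hypot(*(q[2]-[.663,-.1607])))
go([*b[2],-.031],b[5])
E
```

```text
wrist board1 s0.88 z0.0138 [ 0.5584 -0.3265] 141x60 yaw 89.8
wrist board1 s0.88 z0.0137 [ 0.4345 -0.3322] 139x61 yaw -86.2
wrist board1 s0.74 z0.0138 [ 0.6635 -0.161 ] 139x60 yaw 81.0
mean [ 0.6633 -0.1605  0.2381] std [0. 0. 0.]
t24.98 tcp [ 0.6633 -0.1605  0.2382] w0.0848 F [-0.4526  0.537  -0.1263]
 d(tool)  [-0.0004  0.0003  0.2692] cur yaw 80.8 tilt [-0.0001 -0.0002 -1.    ]
 rotvec(tool) [-0.      0.0002 -0.0028]
```

In the tool's units: 0.06 m is 0.96, 0.05 m is 0.8, -0.003 rad is -0.015.

Emit:
jog_arm --ticks '{"rows": [[0,0,0.96,0,0,-0.015,0.085],[0,0,0.96,0,0,0,0.085],[0,0,0.96,0,0,0,0.085],[0,0,0.8,0,0,0,0.085],[0,0,0.48,0,0,0,0.085],[0,0,0.144,0,0,0,0.085],[0,0,0,0,0,0,0.085],[0,0,0,0,0,0,0.05],[0,0,0,0,0,0,0.05],[0,0,0,0,0,0,0.05],[0,0,0,0,0,0,0.05]]}' --clamp_n 70

```text
clock: 26.35
tcp_pos: [0.6653, -0.1608, -0.0281]
eef_rot: [[0.156, 0.988, 0.004], [0.988, -0.156, -0.001], [-0.0, 0.004, -1.0]]
force: [0.6, -0.4, 5.8]
gripper_width: 0.0575
grasp_force: 74.9
```

Emit:
jog_arm --ticks '{"rows": [[0,0,-0.48,0,0,0,0.05],[0,0,-0.96,0,0,0,0.05],[0,0,-0.96,0,0,0,0.05],[0,0,-0.96,0,0,0,0.05],[0,0,-0.96,0,0,0,0.05],[0,0,0,0,0,0,0.05],[0,0,0,0,0,0,0.05]]}'

```text
clock: 27.22
tcp_pos: [0.6628, -0.1606, 0.2392]
eef_rot: [[0.156, 0.988, -0.0], [0.988, -0.156, -0.001], [-0.001, -0.0, -1.0]]
force: [-0.8, -0.4, -2.6]
gripper_width: 0.0574
grasp_force: 75.0
```

Run:
```python
from h import *
held(); avg(2);go([.5579,.2441,.24],12.48)
```

```text
held top z -0.0432 far end x 0.0695 -> centre x -0.0005; sides y -0.0299 0.0287 -> -0.0006; yaw(from end) -0.02 yaw(sides) 0.05
mean [ 0.662  -0.1605  0.2371] std [0.     0.     0.0001]
t27.38 tcp [ 0.662  -0.1605  0.237 ] w0.0572 F [ 0.3328 -0.4534 -0.5171]
 d(tool)  [ 0.3834 -0.1659 -0.0024] cur yaw 81.0 tilt [-0.0037  0.0005 -1.    ]
 rotvec(tool) [-0.0032  0.0023  1.1965]
```

Emit:
jog_arm --ticks '{"rows": [[0.8768,-0.3792,0,0,0,0,0.05],[0.8768,-0.3792,0,0,0,0,0.05],[0.8768,-0.3792,0,0,0,0,0.05],[0.8768,-0.3792,0,0,0,0,0.05],[0.8768,-0.3792,0,0,0,0,0.05],[0.8768,-0.3792,0,0,0,0,0.05],[0.8768,-0.3792,0,0,0,0,0.05],[0,0,0,0,0,0.94,0.05],[0,0,0,0,0,0.94,0.05],[0,0,0,0,0,0.94,0.05],[0,0,0,0,0,0.94,0.05],[0,0,0,0,0,0.94,0.05]]}' --lines "1,2"

```text
clock: 28.88
tcp_pos: [0.5584, 0.2438, 0.2375]
```

Emit:
jog_arm --ticks '{"rows": [[0,0,0,0,0,0.94,0.05],[0,0,0,0,0,0.345,0.05],[0,0,0,0,0,0,0.05],[0,0,0,0,0,0,0.05],[0,0,0.8,0,0,0,0.05],[0,0,0.8,0,0,0,0.05],[0,0,0.8,0,0,0,0.05],[0,0,0.48,0,0,0,0.05],[0,0,0,0,0,0,0.05],[0,0,0,0,0,0,0.05]]}'

```text
clock: 30.12
tcp_pos: [0.5603, 0.2449, 0.0605]
eef_rot: [[0.976, 0.219, 0.002], [0.219, -0.976, 0.001], [0.002, -0.001, -1.0]]
force: [0.9, 0.4, -1.3]
gripper_width: 0.0573
grasp_force: 75.0
```

Run:
```python
from h import *
held(); avg(6);go([.5579,.2441,.005],12.48)
```

```text
held top z -0.0413 far end x 0.0699 -> centre x -0.0001; sides y -0.0285 0.0309 -> 0.0012; yaw(from end) -0.04 yaw(sides) -0.20
mean [0.5602 0.2447 0.0607] std [0.0004 0.0002 0.0004]
t30.48 tcp [0.5597 0.2444 0.06  ] w0.0574 F [ 1.2822  0.1918 -1.7214]
 d(tool)  [-0.0019 -0.      0.055 ] cur yaw 12.6 tilt [ 0.0014  0.0004 -1.    ]
 rotvec(tool) [-0.     -0.0014  0.0025]
```

Emit:
jog_arm --ticks '{"rows": [[-0.0256,0,0.32,0,0,0.0125,0.05],[0,0,0.32,0,0,0,0.05],[0,0,0.192,0,0,0,0.05],[0,0,0,0,0,0,0.05],[0,0,0,0,0,0,0.05]]}'

```text
clock: 31.1
tcp_pos: [0.5577, 0.2439, 0.0069]
eef_rot: [[0.976, 0.216, -0.0], [0.216, -0.976, -0.0], [-0.0, 0.0, -1.0]]
force: [0.3, -0.5, -0.3]
gripper_width: 0.0571
grasp_force: 75.0
```

Run:
```python
from h import *
avg(6);go([.5586,.2443,.005],12.48)
```

```text
mean [0.5577 0.2439 0.0071] std [0.     0.     0.0001]
t31.40 tcp [0.5577 0.2439 0.0072] w0.0572 F [ 1.0394  0.7193 -0.0131]
 d(tool)  [ 0.001  -0.0002  0.0022] cur yaw 12.5 tilt [ 0.0002 -0.     -1.    ]
 rotvec(tool) [ 0.0001 -0.0002 -0.0001]
```

In the tool's units: 0.001 m is 0.016, -0.0002 m is -0.0032.

Emit:
jog_arm --ticks '{"rows": [[0.016,-0.0032,0,0,0,0,0.05],[0,0,0.016,0,0,0,0.05],[0,0,0.016,0,0,0,0.05],[0,0,0,0,0,0,0.05],[0,0,0,0,0,0,0.05]]}'

```text
clock: 32.02
tcp_pos: [0.5588, 0.2443, 0.0059]
eef_rot: [[0.976, 0.216, 0.0], [0.216, -0.976, -0.0], [0.0, 0.0, -1.0]]
force: [-1.6, -0.1, 5.0]
gripper_width: 0.0571
grasp_force: 75.8
```

Run:
```python
from h import *
avg(2);print(ctrl.get_obs()['force'])
```

```text
mean [0.5588 0.2443 0.0059] std [0. 0. 0.]
[-0.2865 -0.8422  5.3756]
```

Contact right where expected. Release, rise and look.

In the tool's units: -0.06 m is -0.96, -0.05 m is -0.8.

Emit:
jog_arm --ticks '{"rows": [[0,0,0,0,0,0,0.06],[0,0,0,0,0,0,0.065],[0,0,0,0,0,0,0.085],[0,0,0,0,0,0,0.085],[0,0,-0.48,0,0,0,0.085],[0,0,-0.8,0,0,0,0.085],[0,0,-0.96,0,0,0,0.085],[0,0,-0.96,0,0,0,0.085],[0,0,-0.48,0,0,0,0.085],[0,0,0,0,0,0,0.085],[0,0,0,0,0,0,0.085]]}' --lines "1,2"

```text
clock: 33.5
tcp_pos: [0.5578, 0.2437, 0.2337]
```

```bash
python3 - <<'E'
from h import *
pile(name='w7',ztop=.048)
objs('top','board1',None)
m=avg(2); go([.5584,-.3265,.24],89.8)
E
```

```text
z 0.048 0.047786894631221155 [0.5523 0.2416] 152.0x59.6 yaw 12.45 in caddy axes [-0.0069 -0.0003]
z 0.012 0.011722385291603521 [0.5714 0.1898] 258.5x199.2 yaw 12.45 in caddy axes [ 0.0005 -0.055 ]
top board1 s0.91 z0.0136 [ 0.5581 -0.3268] 140x59 yaw 89.4
top board1 s0.51 z0.0469 [0.5592 0.2201] 63x22 yaw 33.5
mean [0.5579 0.2439 0.2336] std [0.0001 0.     0.0001]
t33.75 tcp [0.558  0.2439 0.2337] w0.0849 F [-0.747  -0.0749  0.6203]
 d(tool)  [-0.1229  0.5571 -0.0057] cur yaw 12.5 tilt [-0.0023 -0.001  -1.    ]
 rotvec(tool) [-0.0012  0.0024 -1.3495]
```

Emit:
jog_arm --ticks '{"rows": [[-0.1968,0.8912,0,0,0,0,0.085],[-0.1968,0.8912,0,0,0,0,0.085],[-0.1968,0.8912,0,0,0,0,0.085],[-0.1968,0.8912,0,0,0,0,0.085],[-0.1968,0.8912,0,0,0,0,0.085],[-0.1968,0.8912,0,0,0,0,0.085],[-0.1968,0.8912,0,0,0,0,0.085],[-0.1968,0.8912,0,0,0,0,0.085],[-0.1968,0.8912,0,0,0,0,0.085],[-0.1968,0.8912,0,0,0,0,0.085],[0,0,0,0,0,-0.94,0.085],[0,0,0,0,0,-0.94,0.085]]}' --lines "1,2"

```text
clock: 35.25
tcp_pos: [0.5583, -0.327, 0.234]
```

Emit:
jog_arm --ticks '{"rows": [[0,0,0,0,0,-0.94,0.085],[0,0,0,0,0,-0.94,0.085],[0,0,0,0,0,-0.94,0.085],[0,0,0,0,0,-0.94,0.085],[0,0,0,0,0,-0.94,0.085],[0,0,0,0,0,-0.17,0.085],[0,0,0,0,0,0,0.085],[0,0,0,0,0,0,0.085]]}' --lines "1,2"

```text
clock: 36.25
tcp_pos: [0.5588, -0.3261, 0.2351]
```

```bash
sed -i 's/near=np.hypot.*/q=np.radians(CYAW);lx=(W[...,0]-CAD[0])*np.cos(q)+(W[...,1]-CAD[1])*np.sin(q);ly=-(W[...,0]-CAD[0])*np.sin(q)+(W[...,1]-CAD[1])*np.cos(q);near=(abs(lx)<.077)\&(abs(ly)<.06)/' h.py
```

Run:
```python
from h import *
r=objs('wrist','board1',None); avg(2)
b=min(r,key=lambda q:np.hypot(*(q[2]-[.5584,-.3265])))
go([*b[2],-.031],b[5])
```

```text
wrist board1 s0.82 z0.0138 [ 0.434  -0.3344] 139x60 yaw -86.4
wrist board1 s0.81 z0.0138 [ 0.5576 -0.3274] 139x60 yaw -89.9
mean [ 0.5588 -0.3261  0.2352] std [0. 0. 0.]
t36.45 tcp [ 0.5588 -0.3261  0.2352] w0.0849 F [ 0.5392  0.1508 -0.2395]
 d(tool)  [-0.0013 -0.0013  0.2662] cur yaw 89.6 tilt [ 0.     -0.0002 -1.    ]
 rotvec(tool) [ 0.0003 -0.      3.1336]
```

Emit:
jog_arm --ticks '{"rows": [[-0.0208,-0.0208,0.96,0,0,-0.04,0.085],[0,0,0.96,0,0,0,0.085],[0,0,0.96,0,0,0,0.085],[0,0,0.8,0,0,0,0.085],[0,0,0.48,0,0,0,0.085],[0,0,0.08,0,0,0,0.085],[0,0,0,0,0,0,0.085],[0,0,0,0,0,0,0.05],[0,0,0,0,0,0,0.05],[0,0,0,0,0,0,0.05],[0,0,0,0,0,0,0.05]]}' --clamp_n 70

```text
clock: 37.83
tcp_pos: [0.5592, -0.3283, -0.0271]
eef_rot: [[-0.001, 1.0, 0.003], [1.0, 0.001, -0.002], [-0.002, 0.003, -1.0]]
force: [-0.3, 0.1, 6.0]
gripper_width: 0.0572
grasp_force: 73.5
```

Emit:
jog_arm --ticks '{"rows": [[0,0,-0.48,0,0,0,0.05],[0,0,-0.96,0,0,0,0.05],[0,0,-0.96,0,0,0,0.05],[0,0,-0.96,0,0,0,0.05],[0,0,-0.96,0,0,0,0.05],[0,0,0,0,0,0,0.05],[0,0,0,0,0,0,0.05]]}'

```text
clock: 38.7
tcp_pos: [0.5571, -0.3273, 0.2405]
eef_rot: [[-0.001, 1.0, 0.0], [1.0, 0.001, -0.001], [-0.001, 0.0, -1.0]]
force: [-0.5, 0.4, -1.3]
gripper_width: 0.0573
grasp_force: 74.9
```

Run:
```python
from h import *
held(); avg(2);go([.5584,.2442,.24],12.48)
```

```text
held top z -0.0421 far end x 0.0703 -> centre x 0.0003; sides y -0.0301 0.0284 -> -0.0009; yaw(from end) -0.02 yaw(sides) -0.00
mean [ 0.5563 -0.327   0.2384] std [0.     0.     0.0001]
t38.85 tcp [ 0.5563 -0.327   0.2383] w0.0568 F [ 0.4916 -0.2101 -2.0693]
 d(tool)  [ 0.5712  0.0029 -0.0009] cur yaw 90.1 tilt [-0.0031  0.0015 -1.    ]
 rotvec(tool) [-0.0037  0.0009  1.3545]
```

In the tool's units: 0.0571 m is 0.9136, 0.0003 m is 0.0048, 0.188 rad is 0.94.

Emit:
jog_arm --ticks '{"rows": [[0.9136,0.0048,0,0,0,0,0.05],[0.9136,0.0048,0,0,0,0,0.05],[0.9136,0.0048,0,0,0,0,0.05],[0.9136,0.0048,0,0,0,0,0.05],[0.9136,0.0048,0,0,0,0,0.05],[0.9136,0.0048,0,0,0,0,0.05],[0.9136,0.0048,0,0,0,0,0.05],[0.9136,0.0048,0,0,0,0,0.05],[0.9136,0.0048,0,0,0,0,0.05],[0.9136,0.0048,0,0,0,0,0.05],[0,0,0,0,0,0.94,0.05],[0,0,0,0,0,0.94,0.05]]}' --lines "1,2"

```text
clock: 40.35
tcp_pos: [0.5586, 0.2443, 0.2383]
```

Emit:
jog_arm --ticks '{"rows": [[0,0,0,0,0,0.94,0.05],[0,0,0,0,0,0.94,0.05],[0,0,0,0,0,0.94,0.05],[0,0,0,0,0,0.94,0.05],[0,0,0,0,0,0.94,0.05],[0,0,0,0,0,0.19,0.05],[0,0,0,0,0,0,0.05],[0,0,0.8,0,0,0,0.05],[0,0,0.8,0,0,0,0.05],[0,0,0.8,0,0,0,0.05],[0,0,0,0,0,0,0.05],[0,0,0,0,0,0,0.05]]}'

```text
clock: 41.85
tcp_pos: [0.561, 0.2444, 0.092]
eef_rot: [[0.975, 0.221, 0.002], [0.221, -0.975, 0.001], [0.003, -0.001, -1.0]]
force: [0.9, 0.0, -0.5]
gripper_width: 0.0566
grasp_force: 75.1
```

Run:
```python
from h import *
held(); avg(6);go([.5584,.2442,.0209],12.48)
```

```text
held top z -0.0399 far end x 0.0884 -> centre x 0.0184; sides y -0.0286 0.0310 -> 0.0012; yaw(from end) -0.27 yaw(sides) 0.01
mean [0.561  0.2443 0.0923] std [0.0005 0.0003 0.0006]
t42.20 tcp [0.5603 0.2439 0.0913] w0.0571 F [-0.1499 -0.4345 -0.5553]
 d(tool)  [-0.0019 -0.0007  0.0704] cur yaw 12.7 tilt [ 0.0018  0.0005 -1.    ]
 rotvec(tool) [-0.0001 -0.0019  0.004 ]
```

```bash
sed -i "s/(L\[...,0\]>.02)$/(L[...,0]>.02)\&(L[...,0]<.079)/" h.py
```

Emit:
jog_arm --ticks '{"rows": [[-0.032,-0.008,0.32,0,0,0.02,0.05],[0,0,0.32,0,0,0,0.05],[0,0,0.24,0,0,0,0.05],[0,0,0,0,0,0,0.05],[0,0,0,0,0,0,0.05],[0,0,0,0,0,0,0.05]]}'

```text
clock: 42.95
tcp_pos: [0.5583, 0.244, 0.036]
eef_rot: [[0.976, 0.216, 0.001], [0.216, -0.976, 0.001], [0.002, -0.0, -1.0]]
force: [0.2, -0.4, -1.6]
gripper_width: 0.057
grasp_force: 75.1
```

Run:
```python
from h import *
held();avg(6);go([.5584,.2442,.0209],12.48)
```

```text
held top z -0.0409 far end x 0.0705 -> centre x 0.0005; sides y -0.0283 0.0307 -> 0.0012; yaw(from end) -0.02 yaw(sides) 0.06
mean [0.5579 0.2437 0.0356] std [0.0002 0.0001 0.0002]
t43.30 tcp [0.5577 0.2437 0.0353] w0.0571 F [-0.4677 -0.001  -1.3775]
 d(tool)  [ 0.0008 -0.0004  0.0144] cur yaw 12.5 tilt [ 0.0003  0.     -1.    ]
 rotvec(tool) [ 0.0001 -0.0003 -0.    ]
```

Emit:
jog_arm --ticks '{"rows": [[0.0064,-0.0048,0.192,0,0,0,0.05],[0,0,0,0,0,0,0.05],[0,0,0.024,0,0,0,0.05],[0,0,0.016,0,0,0,0.05],[0,0,0,0,0,0,0.05],[0,0,0,0,0,0,0.05]]}'

```text
clock: 44.05
tcp_pos: [0.558, 0.244, 0.021]
eef_rot: [[0.976, 0.216, 0.0], [0.216, -0.976, -0.0], [0.0, 0.0, -1.0]]
force: [-1.8, -0.7, 3.0]
gripper_width: 0.0569
grasp_force: 75.6
```

Run:
```python
from h import *
avg(3);print(ctrl.get_obs()['force'])
```

```text
mean [0.5579 0.244  0.021 ] std [0. 0. 0.]
[-2.0347 -1.352   4.0132]
```

Emit:
jog_arm --ticks '{"rows": [[0,0,0,0,0,0,0.06],[0,0,0,0,0,0,0.065],[0,0,0,0,0,0,0.085],[0,0,0,0,0,0,0.085],[0,0,-0.48,0,0,0,0.085],[0,0,-0.8,0,0,0,0.085],[0,0,-0.96,0,0,0,0.085],[0,0,-0.96,0,0,0,0.085],[0,0,-0.16,0,0,0,0.085],[0,0,0,0,0,0,0.085],[0,0,0,0,0,0,0.085]]}' --lines "1,2"

```text
clock: 45.58
tcp_pos: [0.5568, 0.2432, 0.2284]
```

```bash
python3 - <<'E'
from h import *
pile(ztop=.062)
objs('top','board1',None)
m=avg(2); go([.434,-.3344,.24],93.6)
E
```

```text
z 0.062 0.061800302601980134 [0.5593 0.243 ] 138.3x59.6 yaw 12.48 in caddy axes [ 0.0002 -0.0004]
z 0.012 0.011713817219485723 [0.5589 0.2434] 153.3x89.3 yaw 12.46 in caddy axes [-0.0001  0.    ]
top board1 s0.81 z0.0137 [ 0.4337 -0.3342] 140x60 yaw -86.5
top board1 s0.59 z0.0614 [0.5804 0.2311] 93x20 yaw 20.7
mean [0.5574 0.2437 0.2293] std [0.0001 0.0001 0.0002]
t45.83 tcp [0.5575 0.2438 0.2294] w0.0850 F [ 0.6034 -0.4022 -0.3805]
 d(tool)  [-0.2455  0.5378 -0.0098] cur yaw 12.5 tilt [-0.0019 -0.0009 -1.    ]
 rotvec(tool) [-0.0011  0.002  -1.4158]
```

In the tool's units: 0.0538 m is 0.8608, -0.0246 m is -0.3936, -0.188 rad is -0.94.

Emit:
jog_arm --ticks '{"rows": [[-0.3936,0.8608,0,0,0,0,0.085],[-0.3936,0.8608,0,0,0,0,0.085],[-0.3936,0.8608,0,0,0,0,0.085],[-0.3936,0.8608,0,0,0,0,0.085],[-0.3936,0.8608,0,0,0,0,0.085],[-0.3936,0.8608,0,0,0,0,0.085],[-0.3936,0.8608,0,0,0,0,0.085],[-0.3936,0.8608,0,0,0,0,0.085],[-0.3936,0.8608,0,0,0,0,0.085],[-0.3936,0.8608,0,0,0,0,0.085],[0,0,0,0,0,-0.94,0.085],[0,0,0,0,0,-0.94,0.085]]}' --lines "1,2"

```text
clock: 47.32
tcp_pos: [0.4334, -0.3352, 0.2301]
```

Emit:
jog_arm --ticks '{"rows": [[0,0,0,0,0,-0.94,0.085],[0,0,0,0,0,-0.94,0.085],[0,0,0,0,0,-0.94,0.085],[0,0,0,0,0,-0.94,0.085],[0,0,0,0,0,-0.94,0.085],[0,0,0,0,0,-0.5,0.085],[0,0,0,0,0,0,0.085],[0,0,0,0,0,0,0.085]]}' --lines "1,2"

```text
clock: 48.32
tcp_pos: [0.4339, -0.3344, 0.2305]
```

Run:
```python
from h import *
r=objs('wrist','board1',None); avg(2)
b=min(r,key=lambda q:np.hypot(*(q[2]-[.434,-.334])))
go([*b[2],-.029],b[5])
```

```text
wrist board1 s0.80 z0.0138 [ 0.433  -0.3345] 139x60 yaw -86.4
mean [ 0.434  -0.3344  0.2307] std [0. 0. 0.]
t48.52 tcp [ 0.434  -0.3344  0.2307] w0.0854 F [-0.384  -0.6131  0.906 ]
 d(tool)  [-0.     -0.001   0.2597] cur yaw 93.4 tilt [-0.     -0.0001 -1.    ]
 rotvec(tool) [0.0002 0.     3.1381]
```

Emit:
jog_arm --ticks '{"rows": [[0,-0.016,0.96,0,0,-0.0175,0.085],[0,0,0.96,0,0,0,0.085],[0,0,0.96,0,0,0,0.085],[0,0,0.8,0,0,0,0.085],[0,0,0.32,0,0,0,0.085],[0,0,0.144,0,0,0,0.085],[0,0,0,0,0,0,0.085],[0,0,0,0,0,0,0.05],[0,0,0,0,0,0,0.05],[0,0,0,0,0,0,0.05],[0,0,0,0,0,0,0.05]]}' --clamp_n 70

```text
clock: 49.9
tcp_pos: [0.4341, -0.3353, -0.0261]
eef_rot: [[-0.063, 0.998, 0.002], [0.998, 0.063, -0.002], [-0.002, 0.002, -1.0]]
force: [-1.6, 1.3, 6.8]
gripper_width: 0.0567
grasp_force: 72.5
```

Emit:
jog_arm --ticks '{"rows": [[0,0,-0.48,0,0,0,0.05],[0,0,-0.96,0,0,0,0.05],[0,0,-0.96,0,0,0,0.05],[0,0,-0.96,0,0,0,0.05],[0,0,-0.96,0,0,0,0.05],[0,0,0,0,0,0,0.05],[0,0,0,0,0,0,0.05]]}'

```text
clock: 50.78
tcp_pos: [0.4324, -0.3342, 0.2416]
eef_rot: [[-0.063, 0.998, -0.0], [0.998, 0.063, -0.0], [-0.0, -0.0, -1.0]]
force: [-0.6, -0.1, -0.9]
gripper_width: 0.0563
grasp_force: 74.6
```

Run:
```python
from h import *
held(); avg(2);go([.5580,.2441,.24],12.48)
```

```text
held top z -0.0409 far end x 0.0703 -> centre x 0.0003; sides y -0.0303 0.0284 -> -0.0009; yaw(from end) 0.11 yaw(sides) -0.13
mean [ 0.4318 -0.3337  0.2399] std [0.     0.     0.0001]
t50.92 tcp [ 0.4318 -0.3337  0.2398] w0.0567 F [-0.0567  0.1676 -0.9658]
 d(tool)  [0.5688 0.1623 0.0006] cur yaw 93.6 tilt [-0.003  0.002 -1.   ]
 rotvec(tool) [-0.0039  0.0002  1.4159]
```

In the tool's units: 0.0569 m is 0.9104, 0.0162 m is 0.2592, 0.188 rad is 0.94.

Emit:
jog_arm --ticks '{"rows": [[0.9104,0.2592,0,0,0,0,0.05],[0.9104,0.2592,0,0,0,0,0.05],[0.9104,0.2592,0,0,0,0,0.05],[0.9104,0.2592,0,0,0,0,0.05],[0.9104,0.2592,0,0,0,0,0.05],[0.9104,0.2592,0,0,0,0,0.05],[0.9104,0.2592,0,0,0,0,0.05],[0.9104,0.2592,0,0,0,0,0.05],[0.9104,0.2592,0,0,0,0,0.05],[0.9104,0.2592,0,0,0,0,0.05],[0,0,0,0,0,0.94,0.05],[0,0,0,0,0,0.94,0.05]]}' --lines "1,2"

```text
clock: 52.42
tcp_pos: [0.5578, 0.2444, 0.2394]
```

Emit:
jog_arm --ticks '{"rows": [[0,0,0,0,0,0.94,0.05],[0,0,0,0,0,0.94,0.05],[0,0,0,0,0,0.94,0.05],[0,0,0,0,0,0.94,0.05],[0,0,0,0,0,0.94,0.05],[0,0,0,0,0,0.5,0.05],[0,0,0,0,0,0,0.05],[-0.016,-0.008,0.96,0,0,0.01,0.05],[0,0,0.96,0,0,0,0.05],[0,0,0.96,0,0,0,0.05],[0,0,0,0,0,0,0.05],[0,0,0,0,0,0,0.05]]}'

```text
clock: 53.92
tcp_pos: [0.5592, 0.2448, 0.0635]
eef_rot: [[0.976, 0.218, 0.002], [0.218, -0.976, 0.001], [0.003, -0.001, -1.0]]
force: [0.7, 0.3, 0.4]
gripper_width: 0.0567
grasp_force: 75.0
```

Run:
```python
from h import *
held(); avg(6);go([.5582,.2441,.0359],12.48)
```

```text
held top z -0.0387 far end x 0.0705 -> centre x 0.0005; sides y -0.0286 0.0310 -> 0.0012; yaw(from end) 0.04 yaw(sides) 0.43
mean [0.5594 0.2447 0.0641] std [0.0006 0.0004 0.0007]
t54.27 tcp [0.5586 0.2442 0.0631] w0.0564 F [ 0.2374  0.2127 -0.8788]
 d(tool)  [-0.0004  0.      0.0272] cur yaw 12.6 tilt [ 0.0022  0.0007 -1.    ]
 rotvec(tool) [-0.0002 -0.0023  0.0015]
```

In the tool's units: 0.012 m is 0.192, 0.008 m is 0.128, 0.001 rad is 0.005.

Emit:
jog_arm --ticks '{"rows": [[0,0,0.192,0,0,0.005,0.05],[0,0,0.128,0,0,0,0.05],[0,0,0,0,0,0,0.05],[0,0,0,0,0,0,0.05],[0,0,0,0,0,0,0.05]]}' --lines "1,2"

```text
clock: 54.9
tcp_pos: [0.558, 0.244, 0.0419]
```

Run:
```python
from h import *
held();avg(4);go([.5580,.2441,.0359],12.48)
```

```text
held top z -0.0397 far end x 0.0705 -> centre x 0.0005; sides y -0.0284 0.0308 -> 0.0012; yaw(from end) -0.00 yaw(sides) 0.10
mean [0.5579 0.2439 0.0419] std [0.0001 0.     0.    ]
t55.15 tcp [0.5579 0.2439 0.0418] w0.0566 F [ 0.134  -0.7424 -0.5548]
 d(tool)  [ 0.0002 -0.0002  0.0059] cur yaw 12.5 tilt [ 0.0003 -0.     -1.    ]
 rotvec(tool) [ 0.0001 -0.0003  0.0004]
```

Emit:
jog_arm --ticks '{"rows": [[0.0032,-0.0032,0.064,0,0,0,0.05],[0,0,0.024,0,0,0,0.05],[0,0,0.016,0,0,0,0.05],[0,0,0,0,0,0,0.05],[0,0,0,0,0,0,0.05]]}'

```text
clock: 55.78
tcp_pos: [0.5577, 0.244, 0.036]
eef_rot: [[0.976, 0.217, -0.0], [0.217, -0.976, -0.001], [-0.0, 0.001, -1.0]]
force: [-3.4, -1.7, 5.4]
gripper_width: 0.0565
grasp_force: 76.1
```

Run:
```python
from h import *
avg(3);print(ctrl.get_obs()['force'])
```

```text
mean [0.5577 0.244  0.036 ] std [0. 0. 0.]
[-2.9249 -1.3132  5.4351]
```

In the tool's units: -0.06 m is -0.96, -0.05 m is -0.8.

Emit:
jog_arm --ticks '{"rows": [[0,0,0,0,0,0,0.06],[0,0,0,0,0,0,0.065],[0,0,0,0,0,0,0.085],[0,0,0,0,0,0,0.085],[0,0,-0.48,0,0,0,0.085],[0,0,-0.8,0,0,0,0.085],[0,0,-0.96,0,0,0,0.085],[0,0,-0.8,0,0,0,0.085],[0,0,0,0,0,0,0.085],[0,0,0,0,0,0,0.085]]}' --lines "1,2"

```text
clock: 57.18
tcp_pos: [0.5575, 0.2438, 0.2245]
```

```bash
python3 - <<'E'
from h import *
pile(ztop=.076)
s=snap('scene')[0]; cv2.imwrite('pics/s8.png',cv2.resize(s[160:270,300:430],(780,600),interpolation=cv2.INTER_CUBIC))
p,d,c=snap('wrist');objs('wrist','bar',None,(p,d,c))
m=avg(2); go([.4699,.0587,.2],12.5)
E
```

```text
z 0.076 0.07578988746008336 [0.5591 0.2431] 138.2x59.6 yaw 12.49 in caddy axes [ 0.     -0.0003]
z 0.012 0.01167869653765402 [0.5591 0.2434] 152.1x89.2 yaw 12.48 in caddy axes [ 0.0001 -0.    ]
wrist bar s0.87 z0.0234 [0.5114 0.0687] 100x26 yaw 12.5
mean [0.5573 0.2438 0.2237] std [0.0001 0.0001 0.0002]
t57.48 tcp [0.5574 0.2438 0.2239] w0.0852 F [ 0.0319 -0.4081  0.3567]
 d(tool)  [-0.1254  0.1618  0.0243] cur yaw 12.5 tilt [-0.002  -0.0009 -1.    ]
 rotvec(tool) [0.0005 0.0022 0.0001]
```

View pics/s8.png

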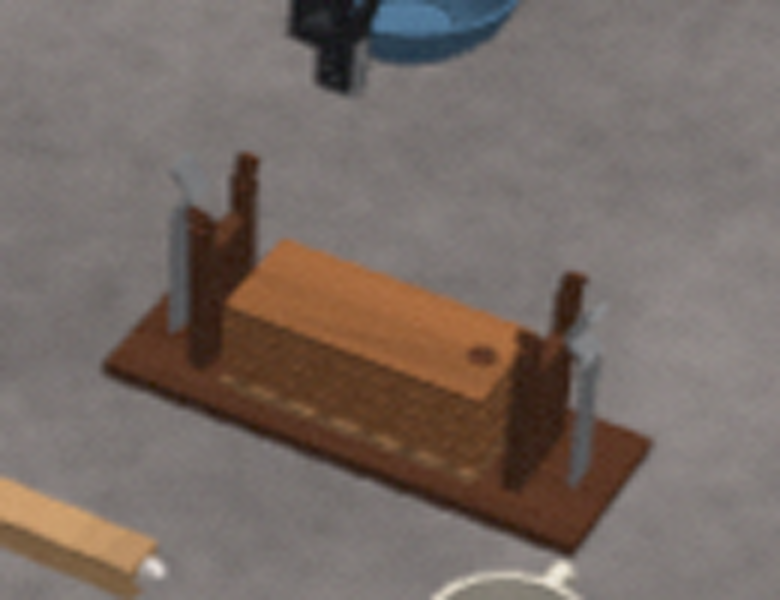

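In the tool's units: 0.0405 m is 0.648, -0.0314 m is -0.5024.

Emit:
jog_arm --ticks '{"rows": [[-0.5024,0.648,0.048,0,0,0,0.085],[-0.5024,0.648,0.048,0,0,0,0.085],[-0.5024,0.648,0.048,0,0,0,0.085],[-0.5024,0.648,0.048,0,0,0,0.085],[0,0,0,0,0,0,0.085],[0,0,0,0,0,0,0.085],[0,0,0,0,0,0,0.085]]}' --lines "1,2"

```text
clock: 58.35
tcp_pos: [0.4708, 0.0603, 0.2132]
```

Run:
```python
from h import *
r=objs('wrist','bar',None); avg(4); go([*r[0][2],-.026],r[0][5])
```

```text
wrist bar s0.97 z0.0238 [0.4702 0.0588] 184x24 yaw 12.4
mean [0.4706 0.0595 0.2131] std [0.0001 0.0002 0.    ]
t58.65 tcp [0.4705 0.0592 0.2131] w0.0850 F [ 0.4795 -0.7818  0.1687]
 d(tool)  [-0.0004  0.0004  0.2391] cur yaw 12.6 tilt [-0.0001 -0.     -1.    ]
 rotvec(tool) [-0.      0.0001  0.002 ]
```

In the tool's units: 0.06 m is 0.96, 0.04 m is 0.64, 0.002 rad is 0.01.

Emit:
jog_arm --ticks '{"rows": [[-0.0064,0.0064,0.96,0,0,0.01,0.085],[0,0,0.96,0,0,0,0.085],[0,0,0.96,0,0,0,0.085],[0,0,0.64,0,0,0,0.085],[0,0,0.304,0,0,0,0.085],[0,0,0,0,0,0,0.06],[0,0,0,0,0,0,0],[0,0,0,0,0,0,0],[0,0,0,0,0,0,0],[0,0,0,0,0,0,0],[0,0,0,0,0,0,0]]}' --clamp_n 100

```text
clock: 60.02
tcp_pos: [0.4712, 0.0585, -0.0243]
eef_rot: [[0.977, 0.214, 0.002], [0.214, -0.977, 0.0], [0.002, 0.0, -1.0]]
force: [-0.8, 0.1, 6.9]
gripper_width: 0.0216
grasp_force: 98.6
```

Run:
```python
from h import *
avg(3)
```

```text
mean [ 0.4712  0.0585 -0.0243] std [0. 0. 0.]
```

Emit:
jog_arm --ticks '{"rows": [[0,0,-0.48,0,0,0,0],[0,0,-0.96,0,0,0,0],[0,0,-0.96,0,0,0,0],[0,0,-0.8,0,0,0,0],[0,0,0,0,0,0,0],[0,0,0,0,0,0,0]]}'

```text
clock: 60.92
tcp_pos: [0.4693, 0.058, 0.1739]
eef_rot: [[0.977, 0.214, -0.0], [0.214, -0.977, -0.001], [-0.001, 0.0, -1.0]]
force: [-0.3, 1.1, -1.1]
gripper_width: 0.0219
grasp_force: 98.2
```

Add to h.py:
```python
def heldbar():
    p,d,c=snap('wrist');o=ctrl.get_obs();L=(cloud(d,c)-o['tcp_pos'])@o['eef_rot']
    M=(d>0)&(abs(L[...,1])<.02)&(L[...,2]>-.07)&(L[...,2]<-.035)&(L[...,0]>.025)&(L[...,0]<.11)
    z=np.median(L[M][:,2]);M&=abs(L[...,2]-z)<.004
    M=cv2.morphologyEx(M.astype(np.uint8),cv2.MORPH_OPEN,np.ones((5,5)))>0
    ct=dict(c);ct['T']=c['T_tool_cam']
    rows=[v for v in range(480) if M[v].sum()>25][4:]
    A=onplane([[np.nonzero(M[v])[0].min()-.5,v] for v in rows],ct,z);B=onplane([[np.nonzero(M[v])[0].max()+.5,v] for v in rows],ct,z);C=(A+B)/2
    k=np.polyfit(C[:,0],C[:,1],1);e=np.median([onplane([[u,np.nonzero(M[:,u])[0].min()-.5]],ct,z)[0,0] for u in range(640) if M[:,u].sum()>40])
    print('bar top z %.4f end x %.4f -> centre x %.4f; y at 0 %.4f; width %.4f yaw %.2f'%(z,e,e-.092,np.median(C[:,1]),np.median(abs(B-A)[:,1]),np.degrees(k[0])),'pitch(deg) %.2f'%np.degrees(np.polyfit(L[M][:,0],L[M][:,2],1)[0]))
```

Run:
```python
from h import *
heldbar(); avg(4); go([.5587,.2441,.18],12.48)
```

```text
bar top z -0.0489 end x 0.0900 -> centre x -0.0020; y at 0 0.0012; width 0.0238 yaw 0.13 pitch(deg) 0.05
mean [0.4688 0.058  0.1727] std [0.0002 0.0001 0.0001]
t61.17 tcp [0.4691 0.0581 0.1728] w0.0213 F [-0.328   0.9587 -0.3176]
 d(tool)  [ 0.1274 -0.1624 -0.0075] cur yaw 12.4 tilt [-0.0028 -0.0004 -1.    ]
 rotvec(tool) [-0.0002  0.0028 -0.0015]
```

In the tool's units: -0.0406 m is -0.6496, 0.0322 m is 0.5152, -0.001 rad is -0.005.

Emit:
jog_arm --ticks '{"rows": [[0.5152,-0.6496,0,0,0,-0.005,0],[0.5152,-0.6496,0,0,0,0,0],[0.5152,-0.6496,0,0,0,0,0],[0.5152,-0.6496,0,0,0,0,0],[0,0,0,0,0,0,0],[0,0,0.48,0,0,0,0],[0,0,0.48,0,0,0,0],[0,0,0,0,0,0,0],[0,0,0,0,0,0,0],[0,0,0,0,0,0,0]]}' --clamp_n 100

```text
clock: 62.42
tcp_pos: [0.5619, 0.2448, 0.1157]
eef_rot: [[0.977, 0.215, 0.002], [0.215, -0.977, 0.001], [0.003, -0.0, -1.0]]
force: [0.7, -0.4, -1.0]
gripper_width: 0.0216
grasp_force: 98.4
```

Run:
```python
from h import *
heldbar(); avg(6); go([.5597,.2443,.0705],12.48); pile(name='w9',ztop=.076)
```

```text
bar top z -0.0479 end x 0.0902 -> centre x -0.0018; y at 0 0.0012; width 0.0240 yaw 0.04 pitch(deg) 0.13
mean [0.5613 0.2447 0.1149] std [0.0002 0.0001 0.0003]
t62.77 tcp [0.561  0.2446 0.1145] w0.0214 F [-0.4561 -0.3055 -0.6326]
 d(tool)  [-0.0014  0.      0.044 ] cur yaw 12.4 tilt [ 0.0004  0.     -1.    ]
 rotvec(tool) [ 0.0001 -0.0004 -0.0005]
z 0.076 0.07576052952882668 [0.5799 0.2478] 96.7x59.4 yaw 12.50 in caddy axes [ 0.0214 -0.0003]
z 0.012 0.011690038634100175 [0.5674 0.2453] 136.8x89.0 yaw 12.46 in caddy axes [0.0086 0.0001]
```

View pics/w9.png

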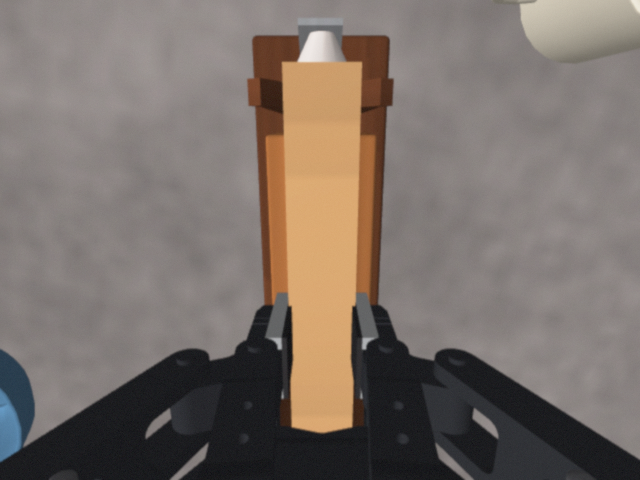

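In the tool's units: 0.01 m is 0.16, -0.0014 m is -0.0224.

Emit:
jog_arm --ticks '{"rows": [[-0.0224,0,0.16,0,0,0,0],[0,0,0.16,0,0,0,0],[0,0,0.064,0,0,0,0],[0,0,0,0,0,0,0],[0,0,0,0,0,0,0]]}' --clamp_n 100

```text
clock: 63.45
tcp_pos: [0.5594, 0.2442, 0.09]
eef_rot: [[0.976, 0.216, -0.0], [0.216, -0.976, -0.0], [-0.0, 0.0, -1.0]]
force: [0.2, -0.4, -0.2]
gripper_width: 0.0216
grasp_force: 98.6
```

Run:
```python
from h import *
avg(4); go([.5597,.2443,.0705],12.48)
```

```text
mean [0.5595 0.2442 0.09  ] std [0. 0. 0.]
t63.65 tcp [0.5595 0.2442 0.0901] w0.0214 F [-0.0127 -0.0582 -1.2429]
 d(tool)  [ 0.0002 -0.      0.0196] cur yaw 12.5 tilt [ 0.0001 -0.0001 -1.    ]
 rotvec(tool) [ 0.0002 -0.     -0.0005]
```

In the tool's units: 0.004 m is 0.064, 0.003 m is 0.048.

Emit:
jog_arm --ticks '{"rows": [[0,0,0.064,0,0,0,0],[0,0,0.064,0,0,0,0],[0,0,0.048,0,0,0,0],[0,0,0.048,0,0,0,0],[0,0,0.032,0,0,0,0],[0,0,0,0,0,0,0]]}' --clamp_n 110

```text
clock: 64.4
tcp_pos: [0.5608, 0.2454, 0.0775]
eef_rot: [[0.977, 0.215, 0.004], [0.215, -0.977, 0.001], [0.004, -0.001, -1.0]]
force: [-4.8, -2.7, 14.8]
gripper_width: 0.0213
grasp_force: 111.9
```

Emit:
jog_arm --ticks '{"rows": [[0,0,0.032,0,0,0,0],[0,0,0.024,0,0,0,0],[0,0,0,0,0,0,0]]}'

```text
clock: 64.78
tcp_pos: [0.5606, 0.2454, 0.0729]
eef_rot: [[0.977, 0.216, 0.002], [0.215, -0.977, 0.001], [0.003, -0.001, -1.0]]
force: [0.0, 0.3, 9.8]
gripper_width: 0.0213
grasp_force: 110.9
```

In the tool's units: 0.0015 m is 0.024, 0.001 m is 0.016.

Emit:
jog_arm --ticks '{"rows": [[0,0,0.024,0,0,0,0],[0,0,0.016,0,0,0,0],[0,0,0,0,0,0,0]]}'

```text
clock: 65.15
tcp_pos: [0.5609, 0.2457, 0.0707]
eef_rot: [[0.977, 0.215, 0.003], [0.215, -0.977, 0.002], [0.003, -0.001, -1.0]]
force: [-0.6, 0.6, 10.1]
gripper_width: 0.0214
grasp_force: 111.3
```

Emit:
jog_arm --ticks '{"rows": [[0,0,0.016,0,0,0,0],[0,0,0.008,0,0,0,0],[0,0,0,0,0,0,0]]}'

```text
clock: 65.53
tcp_pos: [0.561, 0.2457, 0.0707]
eef_rot: [[0.977, 0.215, 0.003], [0.215, -0.977, 0.002], [0.003, -0.001, -1.0]]
force: [-3.0, -1.8, 17.6]
gripper_width: 0.021
grasp_force: 112.1
```

Run:
```python
from h import *
heldbar()
```

```text
bar top z -0.0480 end x 0.0988 -> centre x 0.0068; y at 0 0.0007; width 0.0240 yaw 0.35 pitch(deg) -0.02
```

Emit:
jog_arm --ticks '{"rows": [[0,0,-0.008,0,0,0,0.03],[0,0,0,0,0,0,0.04],[0,0,0,0,0,0,0.07],[0,0,0,0,0,0,0.085],[0,0,0,0,0,0,0.085],[0,0,-0.48,0,0,0,0.085],[0,0,-0.8,0,0,0,0.085],[0,0,-0.96,0,0,0,0.085],[0,0,-0.96,0,0,0,0.085],[0,0,0,0,0,0,0.085],[0,0,0,0,0,0,0.085]]}' --lines "1,2"

```text
clock: 66.95
tcp_pos: [0.5592, 0.244, 0.2666]
```

Run:
```python
from h import *
s=snap('wrist','w10');p,d,c=s;W=cloud(d,c);avg(2)
objs('wrist','bar',None,s)
q=np.radians(CYAW);lx=(W[...,0]-CAD[0])*np.cos(q)+(W[...,1]-CAD[1])*np.sin(q);ly=-(W[...,0]-CAD[0])*np.sin(q)+(W[...,1]-CAD[1])*np.cos(q)
for a in(-.07,0,.07):
    M=(abs(lx-a)<.015)&(abs(ly)<.009);print(a,np.median(W[M][:,2]))
for n,w in(('scene',0),('top',0)):
    snap(n)
    for l in('mug','spice_jar','bowl'): print(n,l,[np.round(r['centre'],3) for r in spotter.landmark_of(n,l)[:1]])
t=snap('scene')[0];cv2.imwrite('pics/s10.png',np.hstack([cv2.resize(t[160:270,300:430],(400,338),interpolation=cv2.INTER_CUBIC),cv2.resize(p,(400,338))]))
```

```text
mean [0.5585 0.2437 0.2651] std [0. 0. 0.]
wrist bar s0.94 z0.1188 [0.5594 0.2441] 183x24 yaw 12.6
wrist bar s0.52 z0.0283 [0.3534 0.5061] 107x77 yaw 46.8
-0.07 0.11876891610676366
0 0.3796720268313072
0.07 0.4416579903792115
scene mug [array([ 0.751,  0.112, -0.002])]
scene spice_jar [array([ 0.761, -0.033,  0.001])]
scene bowl [array([0.368, 0.494, 0.003])]
top mug [array([ 0.749,  0.112, -0.003])]
top spice_jar [array([ 0.761, -0.032,  0.   ])]
top bowl [array([0.368, 0.494, 0.001])]
```

View pics/s10.png

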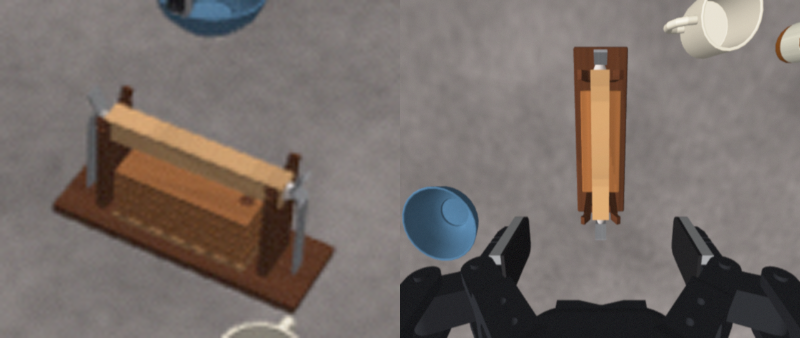

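Run:
```python
from h import *
p,d,c=snap('wrist');W=cloud(d,c);m=spotter.masks_of('wrist','bar')[0]['pixels']&(d>0)&(abs(W[...,2]-.119)<.008)
P=W[m];l=(P[:,0]-CAD[0])*.976+(P[:,1]-CAD[1])*.216
z=[np.median(P[abs(l-a)<.012,2]) for a in(-.078,-.04,0,.04,.078)];print(np.array(z))
if max(abs(np.array(z)-.119))<.0015: print(ctrl.close_job())
```

```text
[0.1188 0.1188 0.1188 0.1189 0.1188]
the job is handed in; nothing more can be done
None
```

The job is done and handed in: all four boards present are in one flush pile on the plinth, and the bar is snapped home level over them (top at 119 mm along its whole length). The mug, jar and bowl are where they were.

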